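# Stack make-up pots for two quick changes

## Task

Set out the cream make-up for two quick changes: on the square wooden stand stack the white pot, then the red one on it, and the yellow one on top; on the round black stand put the green pot with the blue one on top. Each pot should sit level, with its foot right down inside the raised rim of the stand or pot below, and be let go. Keep the pots upright at all times and leave the spray bottle, the palette and the brush where they are.

Things in the scene. Friction and masses are not known exactly. Their poses are not given: they have to be found in the camera images.
- pot_white: loose round make-up pot with a white cap on a grey lower half, diameter 44, 33 high overall, about 70 g. Underneath is a narrower foot, diameter 32 and 3 high; the flat cap top is 30 above the underside, and a thin rim (inside diameter 40, outside 44) stands 3 higher round its edge, so the foot of another pot drops inside it with 4 play all round and stacked pots repeat every 30. Origin: centre of the underside; z up the pot's axis. Sizes in mm.
- pot_red: loose round make-up pot with a red cap on a grey lower half, diameter 44, 33 high overall, about 70 g. Underneath is a narrower foot, diameter 32 and 3 high; the flat cap top is 30 above the underside, and a thin rim (inside diameter 40, outside 44) stands 3 higher round its edge, so the foot of another pot drops inside it with 4 play all round and stacked pots repeat every 30. Origin: centre of the underside; z up the pot's axis. Sizes in mm.
- pot_yellow: loose round make-up pot with a yellow cap on a grey lower half, diameter 44, 33 high overall, about 70 g. Underneath is a narrower foot, diameter 32 and 3 high; the flat cap top is 30 above the underside, and a thin rim (inside diameter 40, outside 44) stands 3 higher round its edge, so the foot of another pot drops inside it with 4 play all round and stacked pots repeat every 30. Origin: centre of the underside; z up the pot's axis. Sizes in mm.
- pot_green: loose round make-up pot with a green cap on a grey lower half, diameter 44, 33 high overall, about 70 g. Underneath is a narrower foot, diameter 32 and 3 high; the flat cap top is 30 above the underside, and a thin rim (inside diameter 40, outside 44) stands 3 higher round its edge, so the foot of another pot drops inside it with 4 play all round and stacked pots repeat every 30. Origin: centre of the underside; z up the pot's axis. Sizes in mm.
- pot_blue: loose round make-up pot with a blue cap on a grey lower half, diameter 44, 33 high overall, about 70 g. Underneath is a narrower foot, diameter 32 and 3 high; the flat cap top is 30 above the underside, and a thin rim (inside diameter 40, outside 44) stands 3 higher round its edge, so the foot of another pot drops inside it with 4 play all round and stacked pots repeat every 30. Origin: centre of the underside; z up the pot's axis. Sizes in mm.
- stand_square: fixed square light-wood stand, 70 x 70, 6 thick, with a raised ring in its middle (inside diameter 40, outside 44, 3 high above the plate) that takes a pot's foot with 4 play all round; a pot in it has its underside 6 above the table. Origin: centre of the underside, on the table; z up. Sizes in mm.
- stand_round: fixed round black stand with a silver ring, diameter 72, 6 thick, with a raised ring in its middle (inside diameter 40, outside 44, 3 high above the plate) that takes a pot's foot with 4 play all round; a pot in it has its underside 6 above the table. Origin: centre of the underside, on the table; z up. Sizes in mm.
- spray_bottle: bystander, loose: upright amber spray bottle with a white cap, diameter 38, 110 high. Origin: centre of the underside; z up. Sizes in mm.
- palette: bystander, loose: flat closed copper-coloured palette, 60 (its x) x 90 (its y) x 12 high. Origin: centre of the underside. Sizes in mm.
- brush: bystander, loose: make-up brush lying flat, 170 long along its x (bristles to +x), 20 wide, 10 high. Origin: on its underside, 75 from the bristle end. Sizes in mm.
Not all that is in view belongs to the job. Of the things shaped like the pot_yellow, the yellow one is meant.

How it is judged:
By the outcome, as a careful person would: the job done as asked, in the order asked, and still so for the second after the job is handed in, with the robot touching nothing.
It also fails if it takes over 128 s, if anything falls off the work surface, if the arm or the gripper's body presses on something with over 40 N, if the wrist force passes 120 N, or if a joint passes its speed limit or range.

## Robot

A 6-joint arm with a two-finger parallel gripper is mounted at the origin on the work surface. World frame = base frame: x ahead of the robot, y to its left, z up, the work surface at z = 0. Lengths are in m, angles in degrees, forces in N, time in s.
With the tool pointing down it reaches from about 0.25 to 0.725 m from the base axis. Payload 9.7 kg.
Tool frame: the origin (TCP) lies at the very end of the fingers, on their centre line; the grasp point (between the pads) lies 19 mm behind it (bot.grip_point_offset is the z of the grasp point in the tool frame, in m); z points along the fingers, x is the direction in which the jaws open and shut, and the axes are right-handed (so a half turn about z gives the same grasp; the last joint's range is limited). The gripper opens to 85 mm and grips with 20 to 120 N. Pads are 22 mm wide; open, the fingers measure 114 mm over their backs; the gripper's body (76 mm by 85 mm) begins 54 mm behind the grasp point. The pads swing forward as they close: fully open they stand 13 mm farther back than shut.
Start: joints at [76.318, 4.979, 10.078, 95.1, 0, 90], TCP at [0.13, 0.534, 0.231] pointing down, gripper open.
Joint ranges: [-179.16, 179.16], [-48.56, 103.87], [-65.8, 70.77], [-126.05, 130.52], [-82.76, 87.17], [-180, 180]. Speed limits (degrees/s): [127.2, 127.2, 147.25, 180, 180, 180].

## Interface

Orientations are given as [roll, pitch, yaw] about the fixed x, y, z axes, in that order (R = Rz(yaw) Ry(pitch) Rx(roll)).
In Python, from workcell import get_obs, viewer, job_done, bot gives the robot as it stands.
- The arm moves only by the shell command python3 -m handwheel 'ROWS' [FORCE]. ROWS is JSON, a list of rows, each a list of 5 numbers: the closure, from 0 (fully open) to 1 (shut), then the shift along the world's x, y, z in m, then the turn about the world's z in degrees. A call has 1 to 5 rows; each row is the pose to reach, as a shift and turn from the pose measured when the call began; what a row does not reach only later rows make up. A row lasts 1/10 s, in which the tool goes at most 50 mm and 8.59 degrees, less where a joint would pass 70% of its speed; a pose out of reach is approached as far as the arm can. A call with a gripper value outside its range is refused whole. The fingers move at their own pace and stop on an object; FORCE is the grip in N (left out, the last holds). Time passes only in rows, so rows that repeat a pose let the fingers close. It gives the time, the measured TCP pose, the force and the opening at its end, in the units of the state.
- get_obs(): the state, without advancing time (a new reading comes with each control period).
- viewer.camera(name): name is "scene" or "top" or "wrist"; returns a dict with "color" (480x640x3 uint8, blue, green, red), "K" (3x3 intrinsics, pixels), "dist_coeffs" ([k1, k2, p1, p2, k3] as OpenCV has them; the pictures are not rectified), "origin" and "orientation" of the camera in the world. Camera axes: x right, y down, z forward; pixel columns grow to the right and rows downward; lengths in m; the calibration is good to about 2 mm. A picture is of the moment at which its call begins. There is no depth.
- job_done(): hands the job in, once; it reports no verdict.
The state is a dict: "time": time; "q": joint angles; "qd": joint speeds; "joint_efforts": joint torques, N m; "ee_pos": TCP position; "tcp_rot": TCP orientation; "wrist_force": force on the tool from outside, world axes, zero at the start; "torque": the same for the moment, N m; "opening": finger opening in m.
Only numpy, scipy, OpenCV 4.12 (cv2) and the standard library are available. Lean on these libraries where they do the work, as an engineer would, in place of code of your own. Each camera call takes 0.05 s, during which the arm holds its last target.

## Working session

There is one attempt and no reset: what is moved stays moved. The work goes in short steps, Python scripts to look and compute and a shell command to move; the robot and the scene stay as the last step left them, time stands still between calls to the robot, and variables do not carry over. Pictures are saved under pics/ and viewed, and the job is handed in when it is done.

```bash
ls; mkdir -p pics
python3 - <<'E'
from workcell import get_obs, viewer, job_done, bot
import cv2
print(get_obs(), bot.grip_point_offset)
for n in ["scene","top","wrist"]:
    c=viewer.camera(n); cv2.imwrite(f"pics/{n}0.png",c["color"])
    print(n,c["K"],c["dist_coeffs"],c["origin"],c["orientation"])
E
```

```text
pics
{'time': 0.0, 'q': array([ 7.63167711e+01,  5.01032095e+00,  1.00333090e+01,  9.51000625e+01,
       -1.36584292e-03,  8.99995912e+01]), 'qd': array([-0.00929209,  0.07973916,  0.0083907 , -0.11454963, -0.01149161,
        0.05318823]), 'joint_efforts': array([ 1.46108387e-04, -5.20385242e+01,  4.64803398e+01,  1.58760336e-02,
       -1.00703908e-04, -1.25753989e-06]), 'ee_pos': array([0.13005413, 0.53415425, 0.2305803 ]), 'tcp_rot': array([1.79998635e+02, 7.70744462e-02, 7.63171799e+01]), 'wrist_force': array([-0.34826336, -0.47917036,  0.09395493]), 'torque': array([ 0.0203826 ,  0.03682606, -0.02055344]), 'opening': 0.08528949180715448} -0.0187
scene [[519.18009706   0.         321.30604647]
 [  0.         519.18009706 243.68712005]
 [  0.           0.           1.        ]] [-0.12784933  0.          0.          0.          0.        ] [ 1.19367735 -0.14888884  0.98323128] [-146.52102347   -0.82617372   75.67117371]
top [[439.45707409   0.         322.15420223]
 [  0.         439.45707409 237.31567825]
 [  0.           0.           1.        ]] [0.02883136 0.         0.         0.         0.        ] [0.50942212 0.01383679 0.82686694] [-174.27169778   -1.70916576  -90.81828042]
wrist [[334.97939267   0.         322.25249475]
 [  0.         334.97939267 238.17540463]
 [  0.           0.           1.        ]] [-0.00675762  0.          0.          0.          0.        ] [0.0543501  0.55344646 0.37314185] [1.62114526e+02 2.80349408e-02 7.63249274e+01]
```

View pics/top0.png

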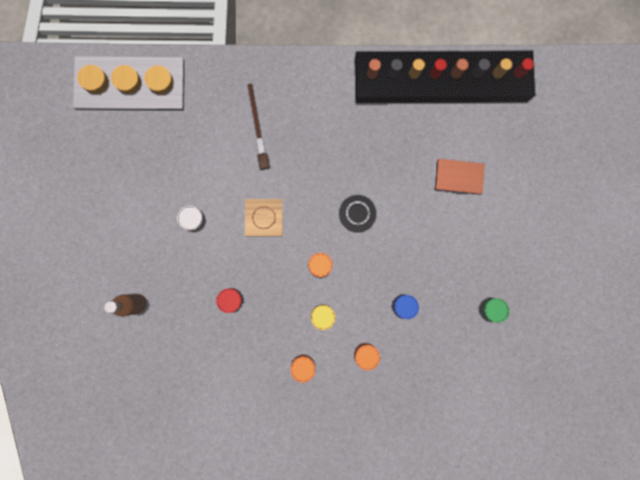

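View pics/scene0.png

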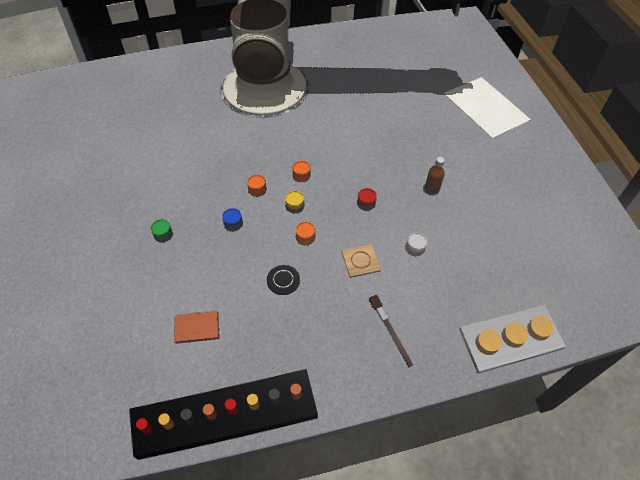

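View pics/wrist0.png

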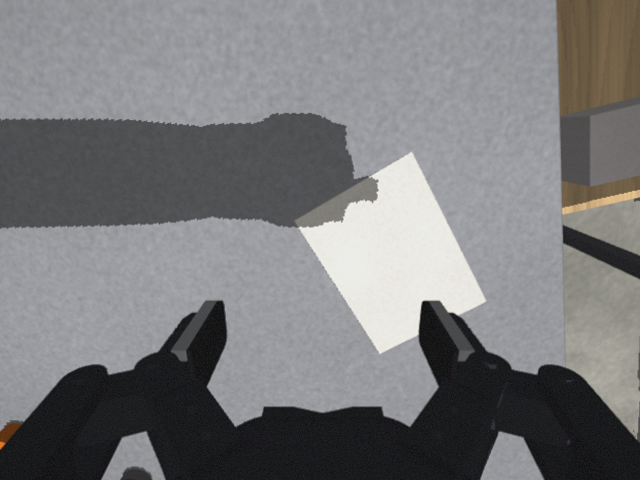

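```bash
cat > h.py <<'E'
import numpy as np, cv2
from scipy.spatial.transform import Rotation as R
from workcell import get_obs, viewer, bot
def cam(n):
    c=viewer.camera(n); c["R"]=R.from_euler('xyz',c["orientation"],degrees=True).as_matrix(); return c
def ray(c,px,z):
    u=cv2.undistortPoints(np.array([[px]],float),c["K"],np.array(c["dist_coeffs"]))[0,0]
    d=c["R"]@np.array([u[0],u[1],1]); o=np.array(c["origin"]); return o+d*(z-o[2])/d[2]
def proj(c,p):
    r=c["R"].T; rv=cv2.Rodrigues(r)[0]
    return cv2.projectPoints(np.array([p],float),rv,-r@np.array(c["origin"]),c["K"],np.array(c["dist_coeffs"]))[0][0,0]
def blobs(img,lo,hi,mn=80):
    hsv=cv2.cvtColor(cv2.GaussianBlur(img,(3,3),0),cv2.COLOR_BGR2HSV); m=cv2.inRange(hsv,np.array(lo),np.array(hi))
    n,l,s,ce=cv2.connectedComponentsWithStats(m)
    return [(ce[i],s[i][4],s[i][2:4]) for i in range(1,n) if s[i][4]>=mn]
COL=dict(white=((0,0,170),(180,40,255)),red=((170,150,60),(180,255,255)),red2=((0,150,60),(4,255,255)),orange=((5,160,120),(17,255,255)),yellow=((22,130,100),(34,255,255)),green=((50,100,40),(85,255,255)),blue=((105,120,50),(125,255,255)))
E
python3 - <<'E'
from h import *
for n in ["top","scene"]:
    c=cam(n)
    for k,(lo,hi) in COL.items():
        for ce,a,wh in blobs(c["color"],lo,hi):
            print(n,k,ce.round(1),a,wh,ray(c,ce,0.03 if n=='top' else 0.027).round(4))
    if n=="top":
        im=c["color"][180:400,160:540]; cv2.imwrite("pics/crop1.png",cv2.resize(im,(760,440),interpolation=cv2.INTER_CUBIC))
        for nm,p in dict(sq=(264,217.5),ringsq=(263.5,217.5),rd=(357.5,213)).items(): print(nm,ray(c,p,0.006).round(4))
E
```

```text
top white [126.4  23.2] 4448 [205  46] [0.9948 0.3487 0.03  ]
top white [489.1  25.5] 1905 [72 45] [ 0.9935 -0.3371  0.03  ]
top white [445.1  17.9] 114 [18 13] [ 1.0093 -0.253   0.03  ]
top white [390.4  34.9] 1340 [114  25] [ 0.9755 -0.1468  0.03  ]
top white [128.9  82.7] 3228 [109  52] [0.88   0.3421 0.03  ]
top white [259.8 145.2] 86 [ 8 14] [0.7617 0.1019 0.03  ]
top white [261.  202.1] 80 [41 19] [0.655  0.0998 0.03  ]
top white [188.5 216.8] 517 [26 26] [0.6291 0.2305 0.03  ]
top white [109.2 306.7] 127 [13 13] [0.4707 0.365  0.03  ]
top white [  7.9 445.8] 1265 [25 96] [0.2443 0.5201 0.03  ]
top red2 [438.9  66.2] 160 [15 18] [ 0.9134 -0.2378  0.03  ]
top red2 [527.   63.8] 116 [12 13] [ 0.9169 -0.4062  0.03  ]
top red2 [228.9 300.2] 406 [23 22] [0.4782 0.1569 0.03  ]
top orange [366.7 356.4] 404 [22 24] [ 0.3756 -0.0871  0.03  ]
top orange [302.6 368.3] 400 [22 24] [0.3573 0.0267 0.03  ]
top yellow [322.5 316.9] 406 [22 23] [ 0.446  -0.0097  0.03  ]
top green [495.8 309.9] 423 [23 23] [ 0.4538 -0.3228  0.03  ]
top blue [405.6 306.4] 443 [24 23] [ 0.4622 -0.1597  0.03  ]
sq 
[... 322 characters left out ...]
0.027 ]
scene white [503.7 319.9] 172 [50 13] [0.8562 0.3396 0.027 ]
scene white [515.7 350.9] 1300 [97 44] [0.9257 0.3345 0.027 ]
scene red2 [366.8 195.8] 202 [17 15] [0.4785 0.159  0.027 ]
scene red2 [230.8 405.5] 156 [13 16] [ 0.8925 -0.2308  0.027 ]
scene red2 [142.3 424.7] 143 [15 15] [ 0.8918 -0.3965  0.027 ]
scene orange [300.9 167.6] 188 [17 14] [0.3557 0.0278 0.027 ]
scene orange [255.9 181.8] 195 [17 14] [ 0.3742 -0.0874  0.027 ]
scene orange [305.  230.2] 243 [19 16] [ 0.5404 -0.0057  0.027 ]
scene yellow [294.3 198.3] 218 [18 16] [ 0.4456 -0.009   0.027 ]
scene green [160.3 228.3] 271 [19 18] [ 0.4566 -0.3236  0.027 ]
scene blue [231.6 217.2] 269 [18 18] [ 0.4649 -0.1603  0.027 ]
```

View pics/crop1.png

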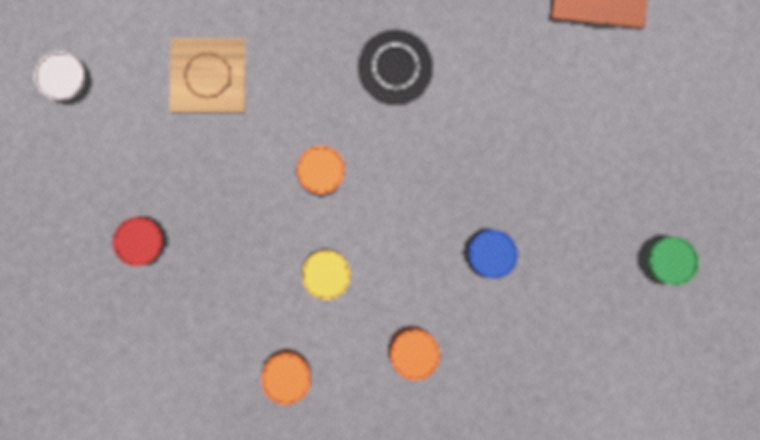

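The crop at (264,217) and (357,213) shows the two stands. Candidates for the pots:
- **White:** pot at (188,217). The bottle cap at (109,307) is the look-alike.
- **Red:** pot at (229,300). The lipsticks at (440,65) and (527,64) are also red.
- **Yellow:** pot at (323,317). The orange pots at (320,265), (303,369) and (367,357) are decoys, and so are the tan tubs at (91–158,78).
- **Green and blue:** pots at (496,310) and (406,306), with nothing similar nearby.

Both views agree to within 3 mm, so I'll go to the white pot first.

```bash
python3 -m handwheel '[[0,0.042,-0.0255,0,-7],[0,0.084,-0.051,0,-14],[0,0.126,-0.0765,0,-21],[0,0.168,-0.102,0,-28],[0,0.21,-0.1275,0,-35]]' 40
python3 -m handwheel '[[0,0.042,-0.0255,0,-7],[0,0.084,-0.051,0,-14],[0,0.126,-0.0765,0,-21],[0,0.168,-0.102,0,-28],[0,0.21,-0.1275,0,-35]]'
```

```text
time: 0.75
ee_pos: [0.3414, 0.4055, 0.231]
tcp_rot: [-180.0, 0.0, 41.0]
wrist_force: [0.5, 1.4, 0.4]
opening: 0.0853
time: 1.25
ee_pos: [0.553, 0.2765, 0.231]
tcp_rot: [-180.0, 0.0, 5.7]
wrist_force: [1.1, 0.3, 0.2]
opening: 0.0857
```

```bash
python3 - <<'E'
from h import *
c=cam("top"); im=c["color"]; hsv=cv2.cvtColor(im,cv2.COLOR_BGR2HSV)
E
python3 -m handwheel '[[0,0.04,-0.023,0,-5.7],[0,0.076,-0.046,0,-5.7],[0,0.076,-0.046,-0.04,-5.7],[0,0.076,-0.046,-0.08,-5.7],[0,0.076,-0.046,-0.08,-5.7]]'
cat > look.py <<'E'
import sys
from h import *
c=cam("wrist"); cv2.imwrite(f"pics/{sys.argv[1]}.png",c["color"]); print(get_obs()["time"],get_obs()["ee_pos"].round(4))
for a in sys.argv[2:]:
    k,z=a.split(":")
    for ce,ar,wh in blobs(c["color"],*COL[k],400): print(k,ce.round(1),ar,wh,ray(c,ce,float(z)).round(4))
E
python3 look.py w1 white:0.03
```

```text
time: 1.8
ee_pos: [0.6313, 0.2254, 0.142]
tcp_rot: [179.7, 0.6, -0.6]
wrist_force: [-1.0, -0.4, -0.8]
opening: 0.0858
1.85 [0.6322 0.2261 0.1464]
white [356.8 168.6] 179530 [640 434] [0.6573 0.2764 0.03  ]
white [129.4 359.9] 502 [59 30] [0.4528 0.1057 0.03  ]
white [ 18.8 408.9] 1375 [57 66] [0.3316 0.048  0.03  ]
white [508.8 459.2] 1717 [58 47] [ 0.8184 -0.0165  0.03  ]
white [132.3 465.9] 592 [54 43] [ 0.4298 -0.027   0.03  ]
```

View pics/w1.png

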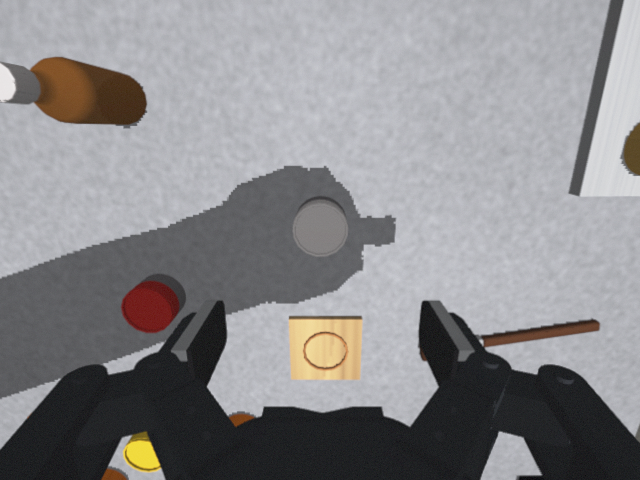

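The wrist view shows the white cap, in shadow, at (320,228). The square stand's ring is at (325,350).

Run:
```python
from h import *
c=cam("wrist"); g=c["color"]; print(get_obs()["ee_pos"].round(4))
print(ray(c,(320,228),.033),ray(c,(325,350),.009))
h=cv2.cvtColor(g,cv2.COLOR_BGR2HSV)
# wood plate
m=cv2.inRange(h,np.array((10,40,120)),np.array((30,170,255)));m[:310]=0;m[385:]=0;m[:,:270]=0;m[:,380:]=0
p=cv2.moments(m);ce=(p["m10"]/p["m00"],p["m01"]/p["m00"]);print("plate",ce,ray(c,ce,.006))
cv2.imwrite("pics/w1c.png",cv2.resize(g[180:390,250:400],None,fx=2.8,fy=2.8,interpolation=cv2.INTER_CUBIC))
# top camera
c=cam("top");cv2.imwrite("pics/t1.png",c["color"])
```

```text
[0.6333 0.2267 0.1496]
[0.63068175 0.23089472 0.033     ] [0.63364839 0.09840562 0.009     ]
plate (323.683573755235, 346.6335504885993) [0.63235892 0.10014242 0.006     ]
```

View pics/w1c.png

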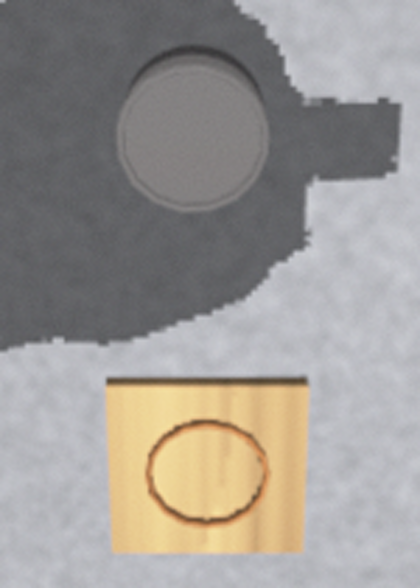

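```bash
python3 -m handwheel '[[0,-0.003,0.004,-0.04,0.6],[0,-0.003,0.004,-0.08,0.6],[0,-0.003,0.004,-0.12,0.6],[0,-0.003,0.004,-0.147,0.6],[0,-0.003,0.004,-0.147,0.6]]'; python3 look.py w2
```

```text
time: 2.45
ee_pos: [0.6302, 0.2312, 0.0034]
tcp_rot: [179.9, 0.0, 0.1]
wrist_force: [-0.2, 0.3, 0.2]
opening: 0.0855
2.5 [0.6314 0.2316 0.006 ]
```

View pics/w2.png

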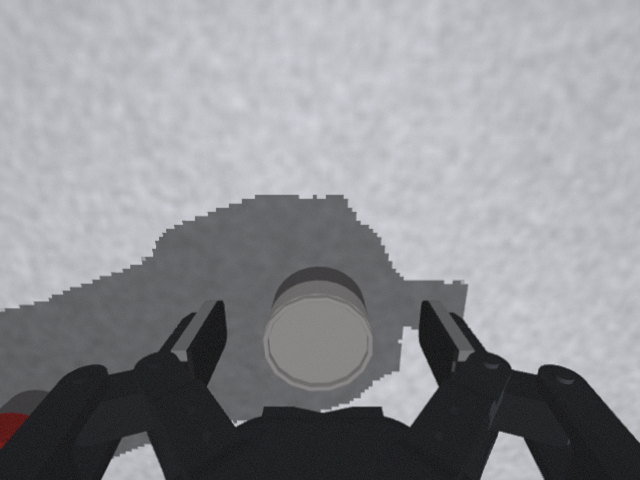

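The white pot sits at (318,341), midway between the jaws at (205,340) and (440,340).

```bash
python3 - <<'E'
from h import *
c=cam("wrist");print(ray(c,(318,341),.033),get_obs()["ee_pos"])
E
python3 -m handwheel '[[0.3,-0.001,-0.001,-0.002,0],[0.7,-0.001,-0.001,-0.003,0],[0.8,-0.001,-0.001,-0.003,0],[0.8,-0.001,-0.001,-0.003,0],[0.8,-0.001,-0.001,-0.003,0]]' 40
python3 look.py w3
```

```text
[0.6304737  0.23020631 0.033     ] [0.63237669 0.23185727 0.00770189]
time: 3.05
ee_pos: [0.6321, 0.2312, 0.0066]
tcp_rot: [-180.0, -0.4, 0.0]
wrist_force: [-1.6, -0.3, 6.3]
opening: 0.0432
3.1 [0.632  0.2312 0.0066]
```

View pics/w3.png

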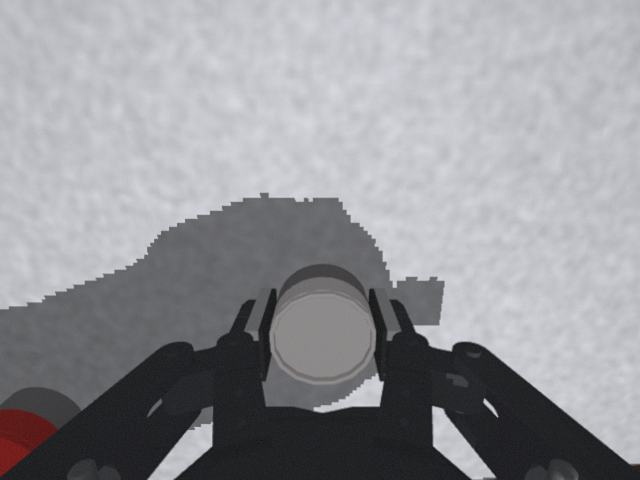

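```bash
python3 -m handwheel '[[0.8,0,0,0.02,0],[0.8,0,0,0.04,0],[0.8,0,-0.044,0.045,0],[0.8,0,-0.088,0.045,0],[0.8,0,-0.131,0.045,0]]'
python3 -m handwheel '[[0.8,0,0,0,0],[0.8,0,0,0,0]]'
python3 look.py w4
python3 - <<'E'
from h import *
c=cam("top");cv2.imwrite("pics/t4.png",cv2.resize(c["color"][160:280,200:360],None,fx=5,fy=5,interpolation=cv2.INTER_CUBIC))
c=cam("scene");cv2.imwrite("pics/s4.png",cv2.resize(c["color"][180:300,300:460],None,fx=5,fy=5,interpolation=cv2.INTER_CUBIC))
E
```

```text
time: 3.6
ee_pos: [0.6322, 0.099, 0.0524]
tcp_rot: [-180.0, -0.5, 0.1]
wrist_force: [0.6, -0.2, -1.3]
opening: 0.0427
time: 3.8
ee_pos: [0.6324, 0.098, 0.0531]
tcp_rot: [-179.9, -0.5, -0.0]
wrist_force: [-1.1, 0.3, -0.9]
opening: 0.0429
3.85 [0.6324 0.099  0.0529]
```

View pics/w4.png

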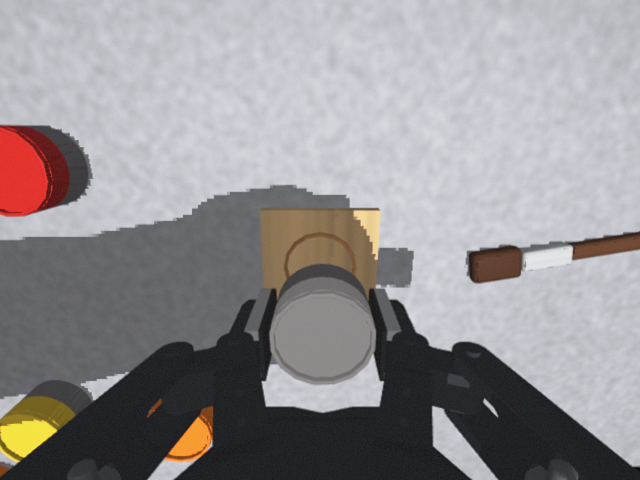

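View pics/s4.png

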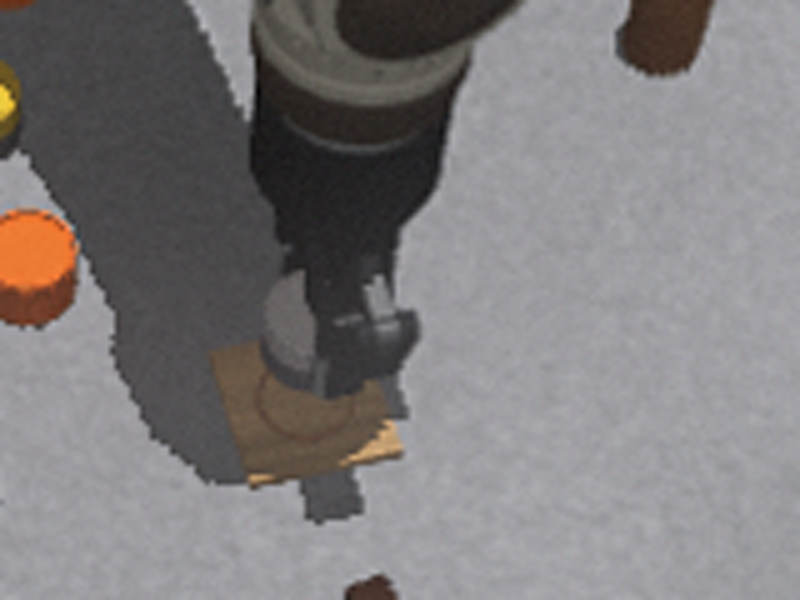

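View pics/t4.png

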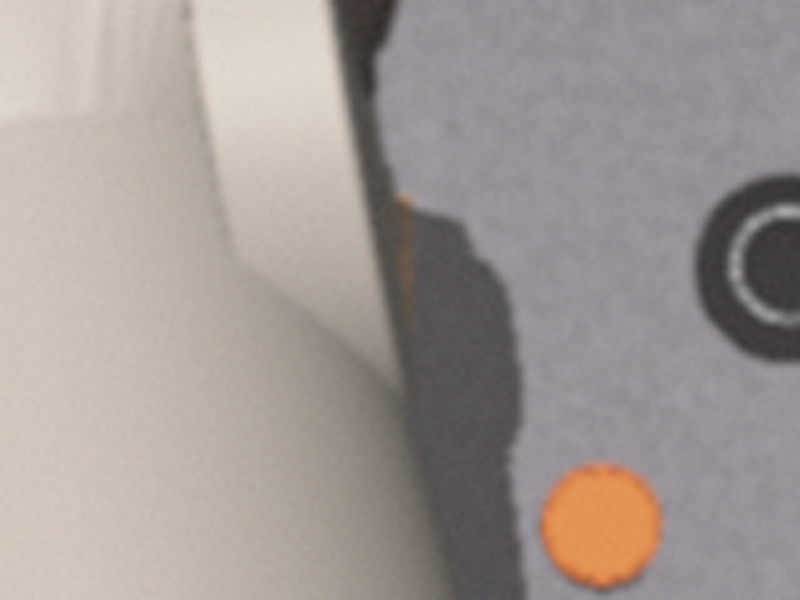

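The wrist view shows the held pot at (323,337). Behind it are the stand's back edge, (260–380,209), and the top arc of the ring at (320,233).

Run:
```python
from h import *
c=cam("wrist");f=lambda p,z:print(p,ray(c,p,z).round(4))
f((322.5,337),.079);f((260,209),.006);f((380,208),.006);f((320,233),.009);f((285,265),.009);f((356,265),.009);print(get_obs()["ee_pos"])
cv2.imwrite("pics/w4c.png",cv2.resize(c["color"][200:290,250:390],None,fx=5,fy=5,interpolation=cv2.INTER_CUBIC))
```

```text
(322.5, 337) [0.633  0.1002 0.079 ]
(260, 209) [0.5975 0.1361 0.006 ]
(380, 208) [0.6667 0.1368 0.006 ]
(320, 233) [0.6321 0.1226 0.009 ]
(285, 265) [0.6111 0.1025 0.009 ]
(356, 265) [0.6537 0.1025 0.009 ]
[0.63214658 0.10020637 0.0524306 ]
```

View pics/w4c.png

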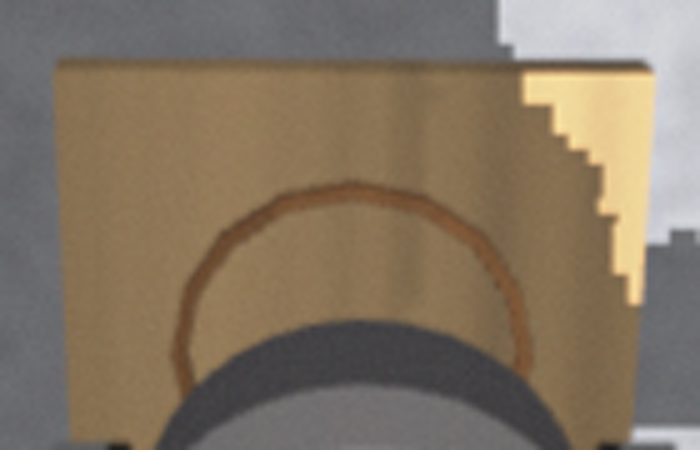

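```bash
python3 -m handwheel '[[0.8,-0.001,-0.001,-0.015,0],[0.8,-0.001,-0.001,-0.03,0],[0.8,-0.001,-0.001,-0.037,0],[0.8,-0.001,-0.001,-0.039,0],[0.8,-0.001,-0.001,-0.04,0]]'
python3 -m handwheel '[[0.8,0,0,0,0]]'; python3 look.py w5
```

```text
time: 4.5
ee_pos: [0.6304, 0.0995, 0.0121]
tcp_rot: [-179.9, -0.4, 0.2]
wrist_force: [-7.3, -0.0, 13.1]
opening: 0.0426
time: 4.6
ee_pos: [0.6304, 0.0995, 0.0122]
tcp_rot: [-180.0, -0.4, 0.2]
wrist_force: [0.2, -1.1, 6.3]
opening: 0.043
4.65 [0.6304 0.0995 0.0122]
```

View pics/w5.png

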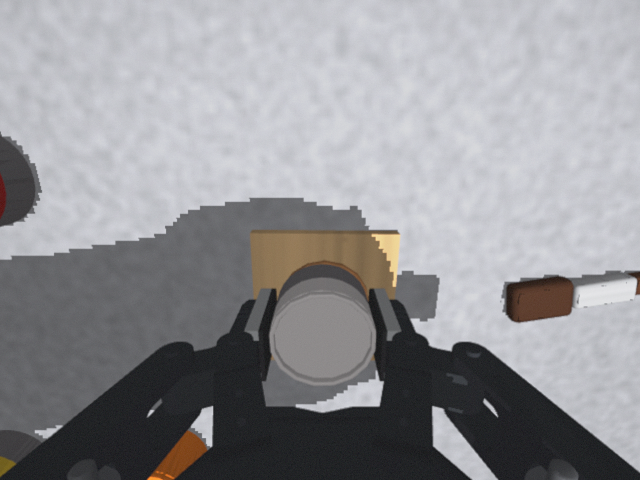

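The pot's TCP height of 12.2 mm is 5.6 mm above the grasp height, which matches seated (6 mm). I'll release it and retreat.

```bash
python3 -m handwheel '[[0.5,0,0,0,0],[0.0,0,0,0,0],[0,0,0,0,0],[0,0,0,0.02,0],[0,0,0,0.06,0]]'
python3 -m handwheel '[[0,-0.03,0.01,0.04,0],[0,-0.06,0.02,0.06,0],[0,-0.09,0.03,0.06,0],[0,-0.12,0.043,0.06,0],[0,-0.152,0.058,0.06,0]]'
python3 look.py w6 red2:0.03
python3 - <<'E'
from h import *
c=cam("scene");cv2.imwrite("pics/s6.png",cv2.resize(c["color"][180:300,300:460],None,fx=5,fy=5,interpolation=cv2.INTER_CUBIC))
E
```

```text
time: 5.15
ee_pos: [0.6282, 0.0992, 0.0688]
tcp_rot: [180.0, -0.0, 0.2]
wrist_force: [1.4, 0.1, 0.0]
opening: 0.0854
time: 5.65
ee_pos: [0.4751, 0.1575, 0.1285]
tcp_rot: [180.0, -0.0, 0.2]
wrist_force: [-0.4, 0.3, 0.1]
opening: 0.0853
5.7 [0.4713 0.1589 0.1287]
red2 [324.  235.9] 2421 [53 57] [0.4773 0.1608 0.03  ]
```

View pics/s6.png

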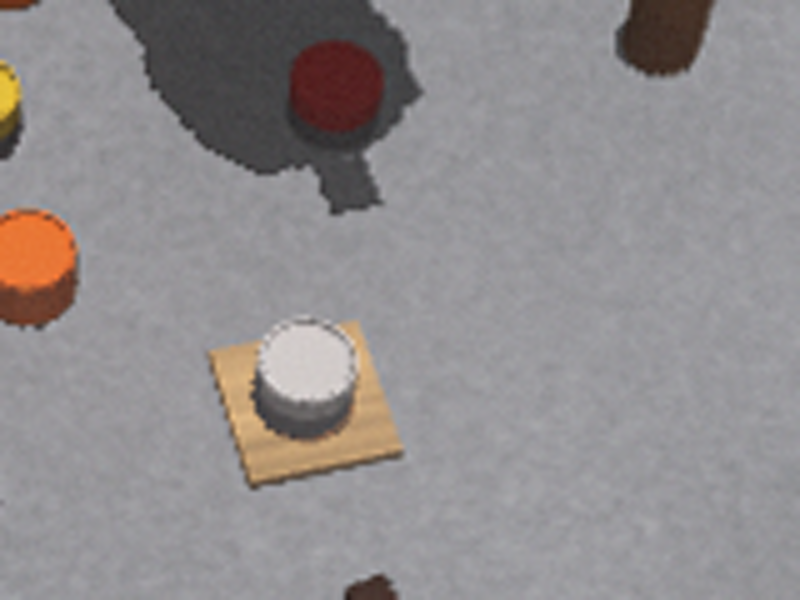

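View pics/w6.png

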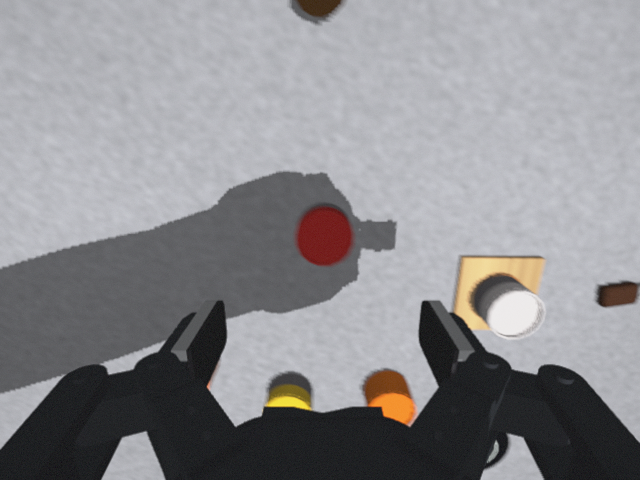

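The scene view shows the white pot level inside its ring, centred at crop pixel (307,365). In the wrist view the red pot is at (324,236). Descending to red.

```bash
python3 -m handwheel '[[0,0.006,0,-0.04,0],[0,0.006,0,-0.08,0],[0,0.006,0,-0.11,0],[0,0.006,0,-0.122,0],[0,0.006,0,-0.122,0]]'
python3 look.py w7 red2:0.03
```

```text
time: 6.25
ee_pos: [0.4787, 0.1579, 0.0054]
tcp_rot: [179.9, 0.2, 0.3]
wrist_force: [0.4, 0.4, -0.2]
opening: 0.0852
6.3 [0.4796 0.1583 0.0071]
red2 [321.7 328. ] 9143 [107 108] [0.4794 0.1611 0.03  ]
```

View pics/w7.png

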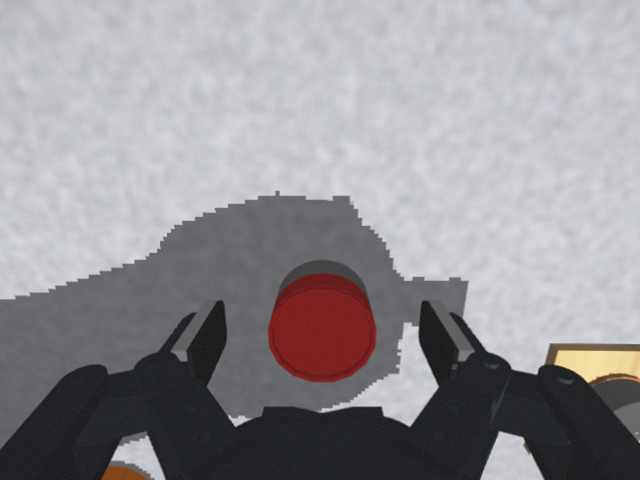

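The red cap is at (322,335), centred between the jaws. Closing.

```bash
python3 -m handwheel '[[0.3,0,0.001,0,0],[0.7,0,0.001,0,0],[0.8,0,0.001,0,0],[0.8,0,0.001,0,0],[0.8,0,0.001,0,0]]' 40
python3 look.py w8; python3 -m handwheel '[[0.8,0,0,0.025,0],[0.8,0,0,0.05,0],[0.8,0.03,-0.01,0.075,0],[0.8,0.06,-0.02,0.075,0],[0.8,0.09,-0.03,0.075,0]]'
```

```text
time: 6.8
ee_pos: [0.4804, 0.1596, 0.0086]
tcp_rot: [-180.0, -0.1, 0.3]
wrist_force: [-1.2, -0.8, 5.7]
opening: 0.043
6.85 [0.4804 0.1596 0.0086]
time: 7.35
ee_pos: [0.5722, 0.1294, 0.0854]
tcp_rot: [-179.9, -0.3, 0.4]
wrist_force: [-0.0, 0.5, -0.4]
opening: 0.0427
```

View pics/w8.png

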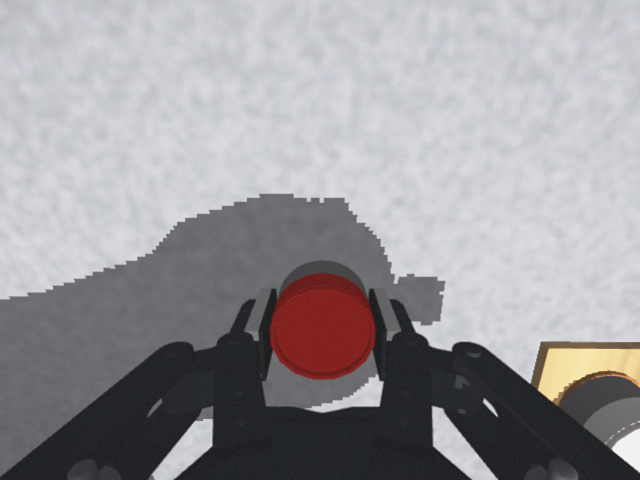

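```bash
python3 -m handwheel '[[0.8,0.03,-0.016,0,0],[0.8,0.058,-0.0315,0,-0.4],[0.8,0.058,-0.0315,0,-0.4],[0.8,0.058,-0.0315,0,-0.4]]'
python3 look.py w9;python3 - <<'E'
from h import *
c=cam("wrist");f=lambda p,z:print(p,ray(c,p,z).round(4))
print(get_obs()["ee_pos"])
cv2.imwrite("pics/w9c.png",cv2.resize(c["color"][200:400,240:400],None,fx=3,fy=3,interpolation=cv2.INTER_CUBIC))
c=cam("scene");cv2.imwrite("pics/s9.png",cv2.resize(c["color"][180:300,300:460],None,fx=5,fy=5,interpolation=cv2.INTER_CUBIC))
E
```

```text
time: 7.75
ee_pos: [0.6303, 0.0976, 0.0851]
tcp_rot: [-179.9, -0.2, -0.1]
wrist_force: [0.6, -0.1, -0.8]
opening: 0.0425
7.8 [0.6298 0.098  0.0854]
[0.62964641 0.09830818 0.08555149]
```

View pics/w9c.png

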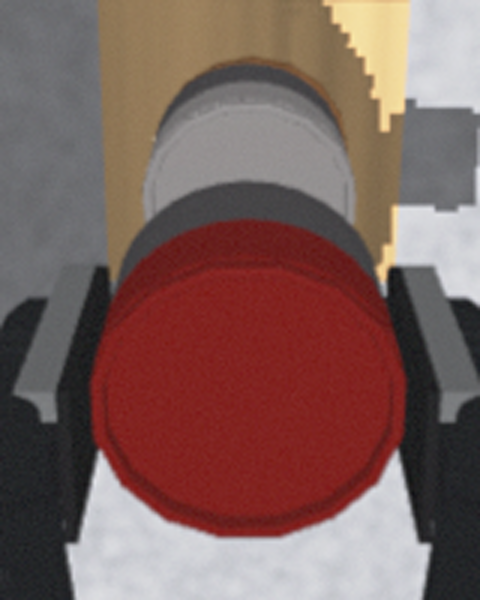

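View pics/s9.png

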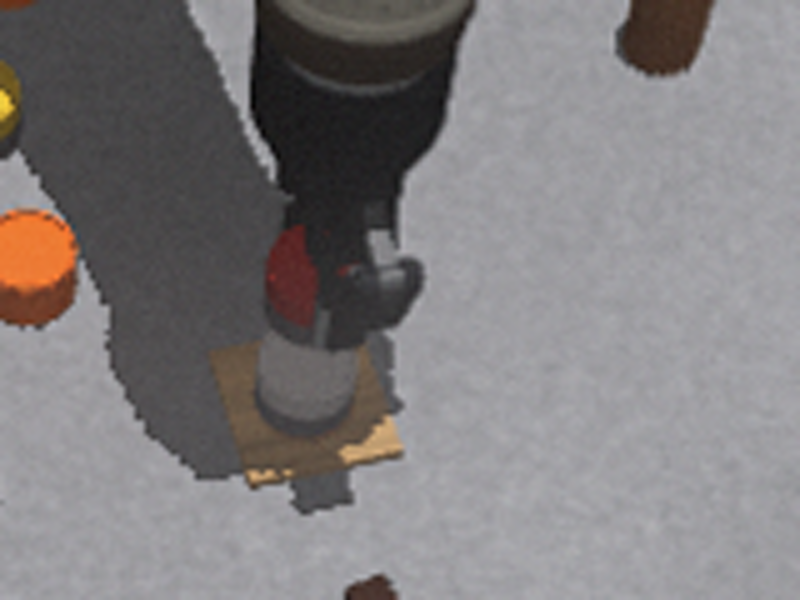

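Run:
```python
from h import *
c=cam("wrist");f=lambda p,z:print(p,ray(c,p,z).round(4))
f((323.2,332.7),.110);f((323.3,263),.039);f((323.3,232.5),.039);print(get_obs()["ee_pos"],[proj(c,(.630,.099+d,.039)) for d in(-.022,0,.022)])
```

```text
(323.2, 332.7) [0.6308 0.0991 0.11  ]
(323.3, 263) [0.6313 0.1009 0.039 ]
(323.3, 232.5) [0.6313 0.1203 0.039 ]
[0.62962417 0.09851995 0.08581631] [array([321.21273308, 298.30774592]), array([321.17975321, 265.95469745]), array([321.14466799, 231.38574252])]
```

Both views put the red pot over the white within about 1 mm, so I'll lower it.

```bash
python3 -m handwheel '[[0.8,0,0,-0.018,0],[0.8,0,0,-0.03,0],[0.8,0,0,-0.037,0],[0.8,0,0,-0.040,0],[0.8,0,0,-0.0415,0]]'
python3 -m handwheel '[[0.8,0,0,0,0]]'; python3 look.py w10
python3 - <<'E'
from h import *
c=cam("scene");cv2.imwrite("pics/s10.png",cv2.resize(c["color"][180:300,300:460],None,fx=5,fy=5,interpolation=cv2.INTER_CUBIC))
E
```

```text
time: 8.45
ee_pos: [0.6294, 0.0986, 0.0446]
tcp_rot: [-179.9, -0.3, 0.0]
wrist_force: [-3.9, 0.2, 7.2]
opening: 0.0429
time: 8.55
ee_pos: [0.6296, 0.0987, 0.0451]
tcp_rot: [-179.9, -0.3, 0.0]
wrist_force: [0.4, -0.2, -1.2]
opening: 0.0425
8.6 [0.6297 0.0987 0.0452]
```

View pics/s10.png

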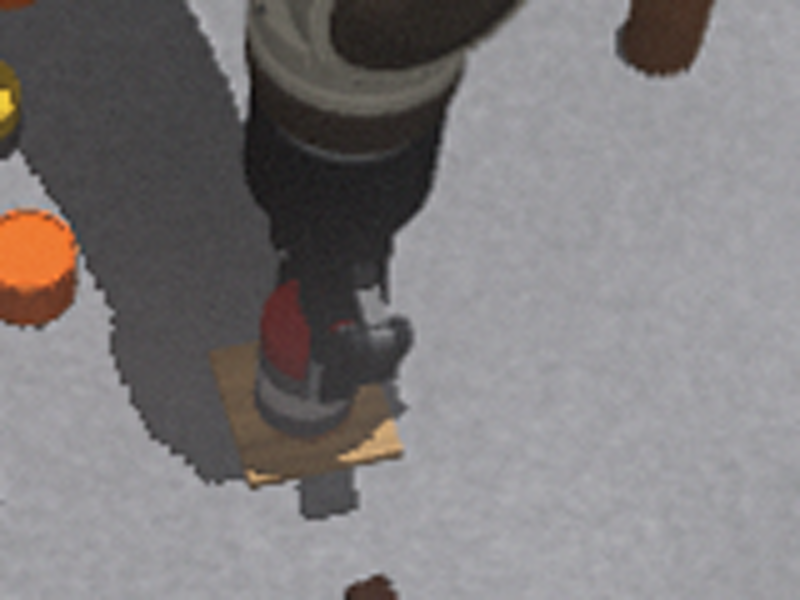

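TCP z is 45.1 mm against 44.6 mm for fully seated, and contact was felt. The scene view at crop (305,360) shows the red pot flush on the white. Releasing and heading for yellow.

```bash
python3 -m handwheel '[[0.5,0,0,0,0],[0.0,0,0,0,0],[0,0,0,0,0],[0,0,0,0.02,0],[0,0,0,0.06,0]]'
python3 -m handwheel '[[0,-0.037,-0.0216,0.025,0],[0,-0.074,-0.043,0.025,0],[0,-0.111,-0.065,0.025,0],[0,-0.148,-0.087,0.025,0],[0,-0.182,-0.109,0.025,0]]'
python3 look.py w11 yellow:0.03
python3 - <<'E'
from h import *
c=cam("scene");cv2.imwrite("pics/s11.png",cv2.resize(c["color"][180:300,300:460],None,fx=5,fy=5,interpolation=cv2.INTER_CUBIC))
E
```

```text
time: 9.15
ee_pos: [0.628, 0.0984, 0.1025]
tcp_rot: [-180.0, 0.0, 0.0]
wrist_force: [0.7, 0.5, 0.6]
opening: 0.0855
time: 9.65
ee_pos: [0.4444, -0.0113, 0.1276]
tcp_rot: [-180.0, -0.0, 0.0]
wrist_force: [0.3, -0.6, 0.2]
opening: 0.0852
9.7 [ 0.4404 -0.0132  0.1278]
yellow [321.7 238.2] 2552 [56 59] [ 0.4448 -0.0093  0.03  ]
```

View pics/s11.png

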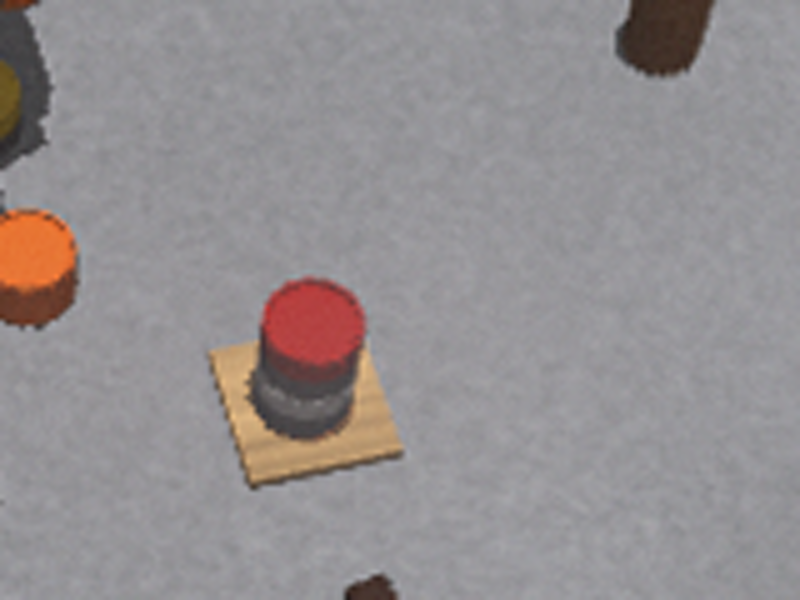

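View pics/w11.png

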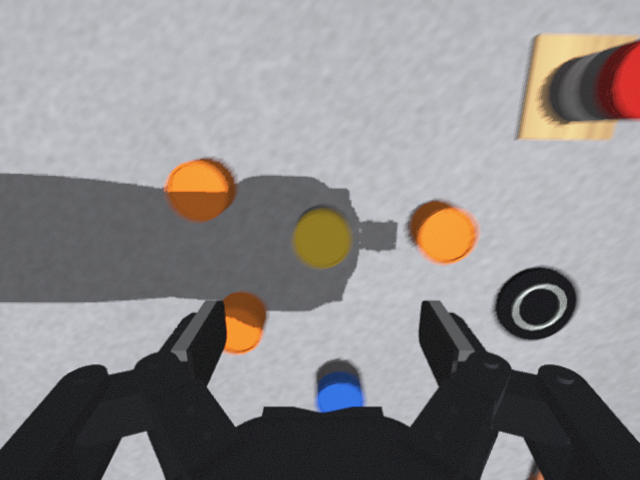

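The scene crop shows the red pot on the white at (313,323), level. In the wrist view yellow is at (322,238), with oranges at (445,235), (200,190) and (242,322), all clear of the fingers. Descending with the jaws slightly narrowed.

```bash
python3 -m handwheel '[[0.15,0.0055,0.002,-0.04,0],[0.15,0.0055,0.002,-0.08,0],[0.15,0.0055,0.002,-0.11,0],[0.15,0.0055,0.002,-0.121,0],[0.15,0.0055,0.002,-0.121,0]]'
python3 look.py w12 yellow:0.03
```

```text
time: 10.25
ee_pos: [0.4479, -0.0101, 0.0062]
tcp_rot: [-180.0, 0.1, -0.1]
wrist_force: [0.0, -0.1, 0.5]
opening: 0.0731
10.3 [ 0.4489 -0.0101  0.0077]
yellow [317.4 327.1] 9197 [108 108] [ 0.4469 -0.0071  0.03  ]
```

View pics/w12.png

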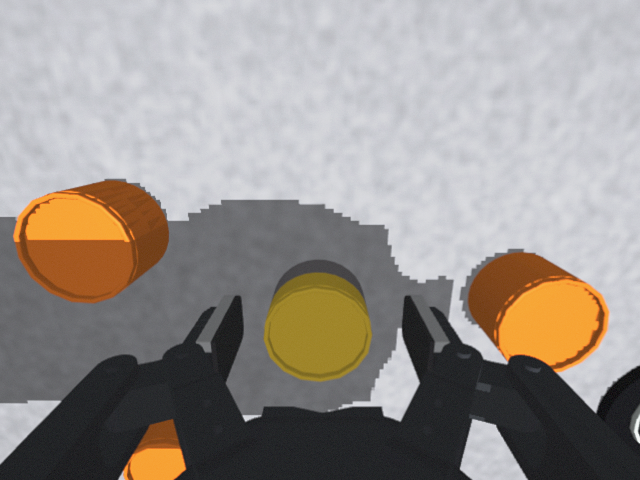

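The yellow cap is at (318,333), between the jaws at (230,330) and (415,330). I'll shift a little and close.

```bash
python3 -m handwheel '[[0.3,-0.002,0.001,-0.001,0],[0.7,-0.002,0.001,-0.001,0],[0.8,-0.002,0.001,-0.001,0],[0.8,-0.002,0.001,-0.001,0],[0.8,-0.002,0.001,-0.001,0]]' 40
python3 look.py w13; python3 -m handwheel '[[0.8,0,0,0.025,0],[0.8,0,0,0.055,0],[0.8,0.01,0.006,0.095,0],[0.8,0.045,0.026,0.105,0],[0.8,0.08,0.047,0.105,0]]'
python3 -m handwheel '[[0.8,0.035,0.020,0,0],[0.8,0.07,0.040,0,0],[0.8,0.085,0.05,0,0],[0.8,0.085,0.05,0,0]]'
```

```text
time: 10.8
ee_pos: [0.4479, -0.0091, 0.0085]
tcp_rot: [-180.0, -0.1, -0.1]
wrist_force: [-1.3, 0.4, 5.9]
opening: 0.043
10.85 [ 0.4478 -0.009   0.0085]
time: 11.35
ee_pos: [0.5304, 0.0384, 0.1175]
tcp_rot: [-180.0, -0.5, -0.2]
wrist_force: [0.9, 0.3, -1.8]
opening: 0.0428
time: 11.75
ee_pos: [0.6171, 0.0898, 0.1173]
tcp_rot: [-180.0, -0.5, -0.1]
wrist_force: [-0.4, 0.3, -0.7]
opening: 0.0426
```

View pics/w13.png

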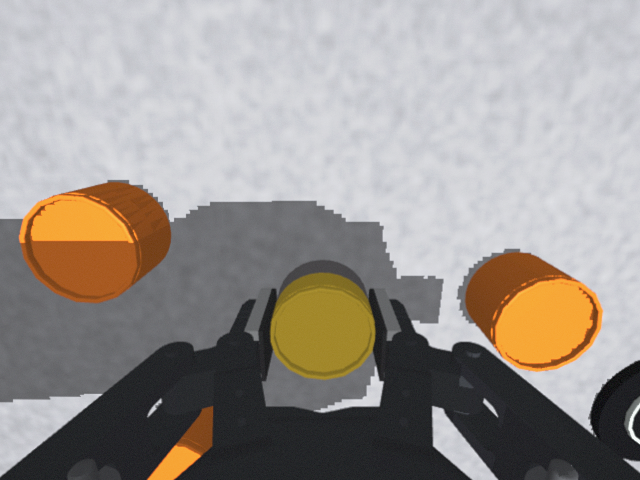

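```bash
python3 -m handwheel '[[0.8,0.0126,0.0089,0,0],[0.8,0.0126,0.0089,0,0],[0.8,0.0126,0.0089,-0.015,0],[0.8,0.0126,0.0089,-0.02,0],[0.8,0.0126,0.0089,-0.02,0]]'
python3 look.py w14;python3 - <<'E'
from h import *
c=cam("wrist")
print(get_obs()["ee_pos"])
cv2.imwrite("pics/w14c.png",cv2.resize(c["color"][200:400,240:400],None,fx=3,fy=3,interpolation=cv2.INTER_CUBIC))
c=cam("scene");cv2.imwrite("pics/s14.png",cv2.resize(c["color"][180:300,300:460],None,fx=5,fy=5,interpolation=cv2.INTER_CUBIC))
E
```

```text
time: 12.25
ee_pos: [0.6283, 0.0981, 0.0957]
tcp_rot: [-180.0, -0.4, -0.1]
wrist_force: [-0.5, -0.3, -0.7]
opening: 0.0429
12.3 [0.6287 0.0982 0.0966]
[0.62914861 0.09836228 0.09722499]
```

View pics/w14c.png

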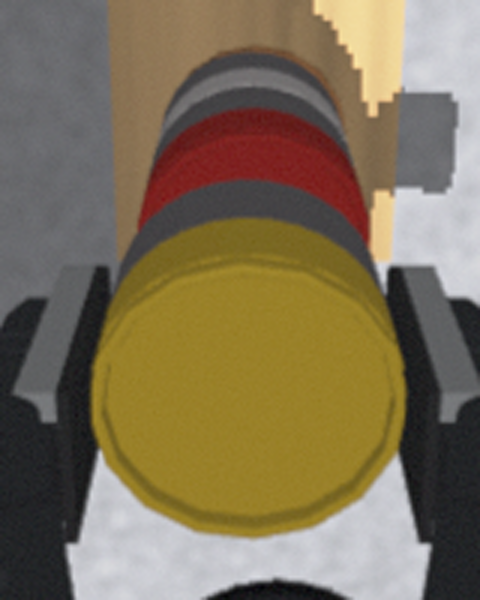

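View pics/s14.png

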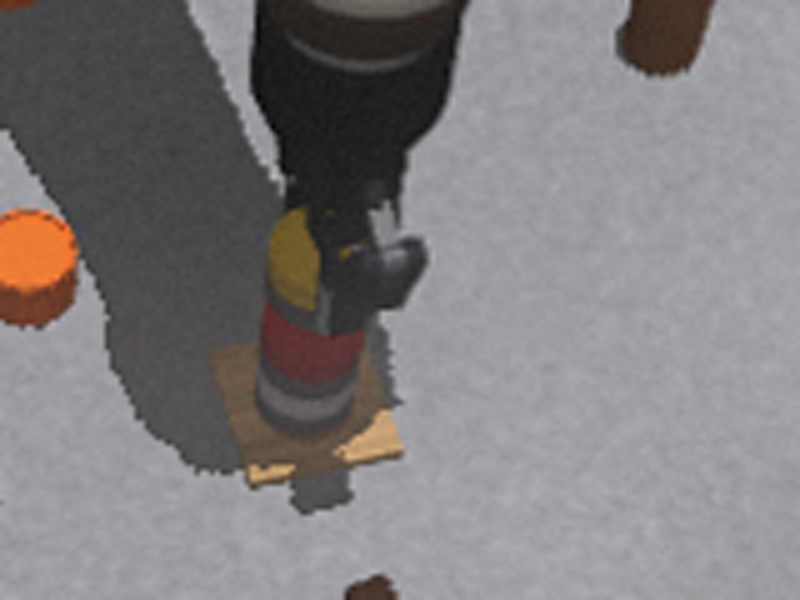

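The yellow pot at (249,398) in the crop is centred over the red, whose mid is near 254 (about 0.7 mm). Lowering with a 0.5 mm shift.

```bash
python3 -m handwheel '[[0.8,0.0005,0.0003,-0.01,0],[0.8,0.0005,0.0003,-0.016,0],[0.8,0.0005,0.0003,-0.02,0],[0.8,0.0005,0.0003,-0.0225,0],[0.8,0.0005,0.0003,-0.0235,0]]'
python3 -m handwheel '[[0.8,0,0,0,0]]'; python3 look.py w15
python3 - <<'E'
from h import *
c=cam("scene");cv2.imwrite("pics/s15.png",cv2.resize(c["color"][180:300,300:460],None,fx=5,fy=5,interpolation=cv2.INTER_CUBIC))
E
```

```text
time: 12.9
ee_pos: [0.6298, 0.0988, 0.0746]
tcp_rot: [-179.9, -0.5, -0.1]
wrist_force: [-5.1, 0.3, 9.1]
opening: 0.0431
time: 13.0
ee_pos: [0.6298, 0.0988, 0.0748]
tcp_rot: [-179.9, -0.6, -0.1]
wrist_force: [0.4, -0.7, -0.7]
opening: 0.043
13.05 [0.6298 0.0988 0.0748]
```

View pics/s15.png

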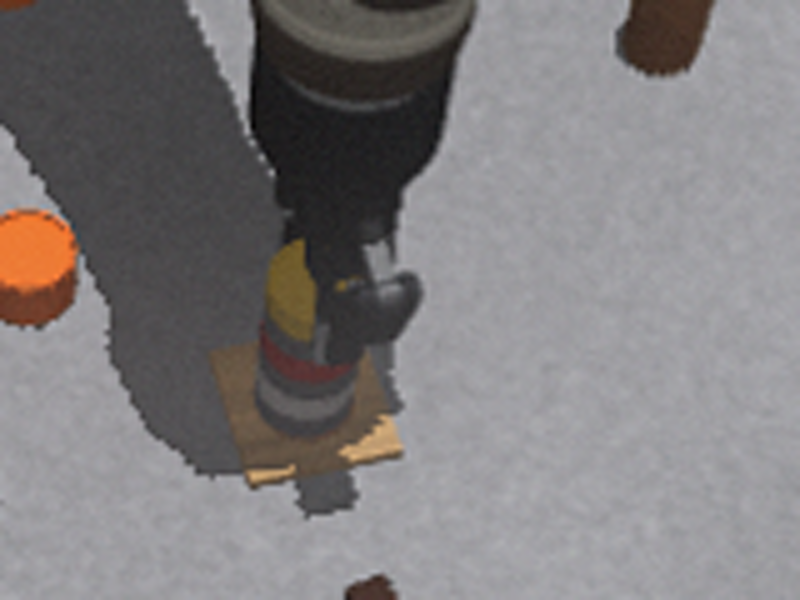

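TCP z is 74.8 mm against 74.5 mm expected, so yellow is seated. Releasing and going on towards green.

```bash
python3 -m handwheel '[[0.5,0,0,0,0],[0.0,0,0,0,0],[0,0,0,0,0],[0,0,0,0.02,0],[0,0,0,0.06,0]]'
python3 -m handwheel '[[0,-0.018,-0.043,0.02,0],[0,-0.036,-0.086,0.02,0],[0,-0.054,-0.129,0.02,0],[0,-0.072,-0.172,0.01,0],[0,-0.09,-0.215,0,0]]'
python3 -m handwheel '[[0,-0.018,-0.043,0,0],[0,-0.036,-0.086,0,0],[0,-0.054,-0.129,0,0],[0,-0.072,-0.172,0,0],[0,-0.082,-0.208,0,0]]'
python3 look.py w16 green:0.03
python3 - <<'E'
from h import *
c=cam("scene");cv2.imwrite("pics/s16.png",cv2.resize(c["color"][180:300,300:460],None,fx=5,fy=5,interpolation=cv2.INTER_CUBIC))
E
```

```text
time: 13.6
ee_pos: [0.6283, 0.0985, 0.1319]
tcp_rot: [180.0, -0.2, -0.1]
wrist_force: [1.4, -0.3, 0.2]
opening: 0.0855
time: 14.1
ee_pos: [0.5376, -0.118, 0.1321]
tcp_rot: [180.0, -0.3, -0.1]
wrist_force: [-0.2, -1.1, -0.5]
opening: 0.0854
time: 14.6
ee_pos: [0.4542, -0.3281, 0.1324]
tcp_rot: [180.0, -0.3, -0.1]
wrist_force: [0.8, 0.1, 0.6]
opening: 0.0856
14.65 [ 0.4532 -0.332   0.1321]
green [320.1 234.2] 2484 [56 57] [ 0.4539 -0.3247  0.03  ]
```

View pics/s16.png

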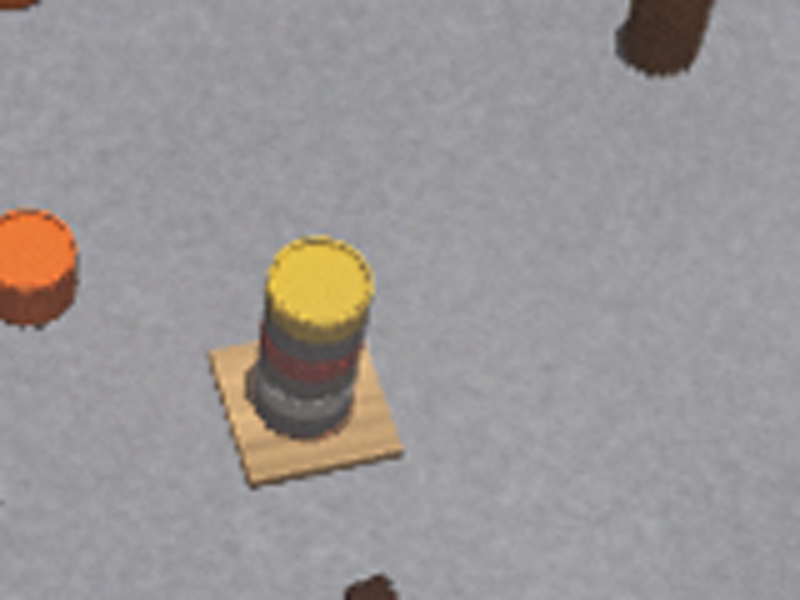

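View pics/w16.png

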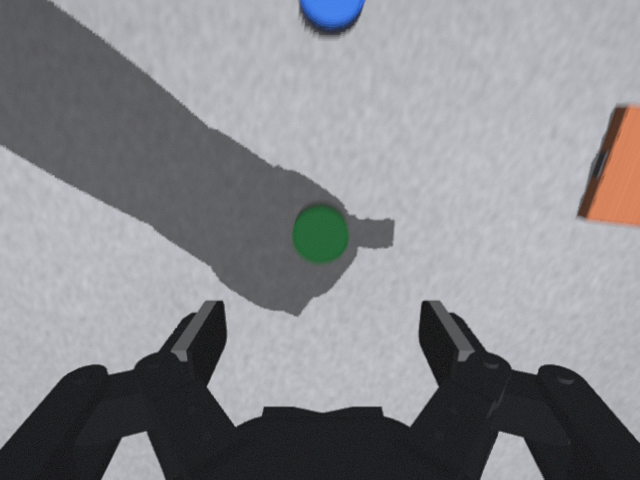

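The scene crop shows the full white-red-yellow stack upright at (310,340). Green is at (320,234) in the wrist view.

```bash
python3 -m handwheel '[[0,0.001,0.007,-0.04,0],[0,0.001,0.007,-0.08,0],[0,0.001,0.007,-0.115,0],[0,0.001,0.007,-0.125,0],[0,0.001,0.007,-0.125,0]]'
python3 look.py w17 green:0.03
```

```text
time: 15.2
ee_pos: [0.4546, -0.3217, 0.006]
tcp_rot: [-180.0, -0.2, -0.3]
wrist_force: [0.8, -0.2, 0.0]
opening: 0.0853
15.25 [ 0.4555 -0.3225  0.0078]
green [320.5 333.7] 9078 [107 108] [ 0.4547 -0.3217  0.03  ]
```

View pics/w17.png

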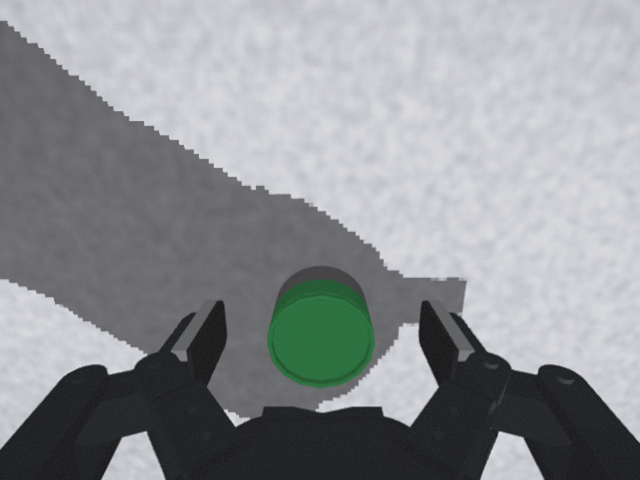

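Green is at (321,340), between the jaws. Closing.

```bash
python3 -m handwheel '[[0.3,0,-0.002,0,0],[0.7,0,-0.002,0,0],[0.8,0,-0.002,0,0],[0.8,0,-0.002,0,0],[0.8,0,-0.002,0,0]]' 40
python3 look.py w18 green:0.03; python3 -m handwheel '[[0.8,0,0,0.025,0],[0.8,0,0,0.055,0],[0.8,0.026,0.035,0.07,0],[0.8,0.052,0.07,0.07,0],[0.8,0.078,0.105,0.07,0]]'
python3 -m handwheel '[[0.8,0.026,0.035,0,0],[0.8,0.052,0.07,0,0],[0.8,0.078,0.105,0,0],[0.8,0.1,0.14,0,0],[0.8,0.1,0.14,0,0]]'
python3 look.py w19
```

```text
time: 15.75
ee_pos: [0.4562, -0.325, 0.0094]
tcp_rot: [179.8, -0.4, -0.3]
wrist_force: [-0.5, 1.0, 6.2]
opening: 0.0429
15.8 [ 0.4562 -0.325   0.0094]
green [322.2 322. ] 8839 [105 106] [ 0.4569 -0.3216  0.03  ]
time: 16.3
ee_pos: [0.5354, -0.2193, 0.081]
tcp_rot: [179.8, -0.5, -0.4]
wrist_force: [0.4, -0.4, -1.7]
opening: 0.0428
time: 16.8
ee_pos: [0.6375, -0.0752, 0.081]
tcp_rot: [179.8, -0.6, -0.1]
wrist_force: [-0.0, -0.2, -0.5]
opening: 0.0426
16.85 [ 0.6363 -0.0771  0.081 ]
```

View pics/w18.png

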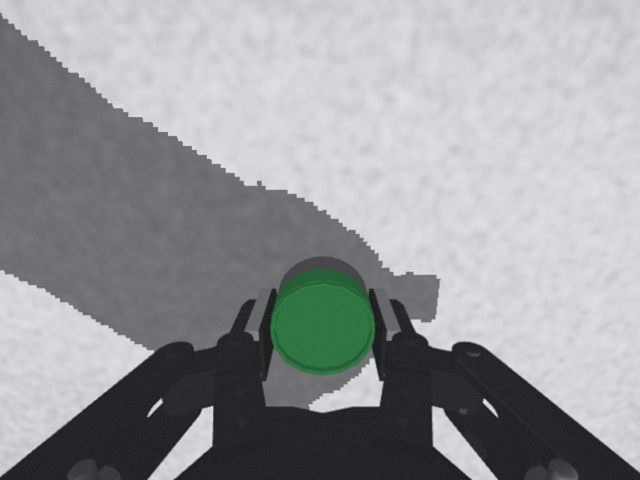

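View pics/w19.png

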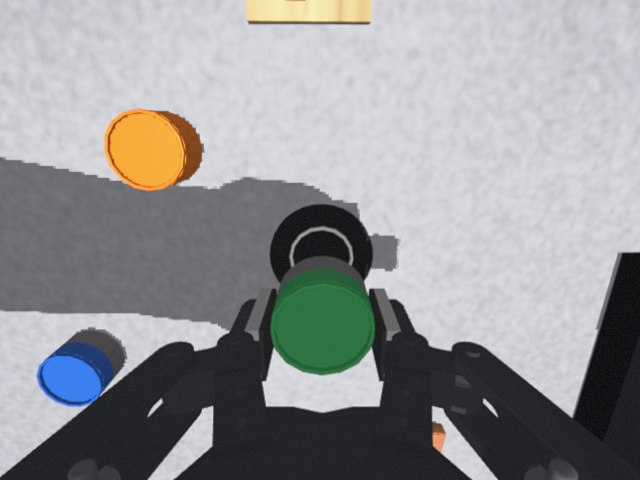

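Run:
```python
from h import *
c=cam("wrist");f=lambda p,z:print(p,ray(c,p,z).round(4))
print(get_obs()["ee_pos"])
f((323,328),.1046);f((321.5,205),.006);f((271,250),.006);f((372,250),.006)
f((321.5,227),.009);f((290,255),.009);f((353.5,255),.009)
cv2.imwrite("pics/w19c.png",cv2.resize(c["color"][195:385,240:400],None,fx=3.1,fy=3.1,interpolation=cv2.INTER_CUBIC))
```

```text
[ 0.63565855 -0.07845121  0.08104453]
(323, 328) [ 0.6373 -0.0746  0.1046]
(321.5, 205) [ 0.6375 -0.0451  0.006 ]
(271, 250) [ 0.6026 -0.0765  0.006 ]
(372, 250) [ 0.6723 -0.077   0.006 ]
(321.5, 227) [ 0.6374 -0.0594  0.009 ]
(290, 255) [ 0.6158 -0.0792  0.009 ]
(353.5, 255) [ 0.6592 -0.0794  0.009 ]
```

View pics/w19c.png

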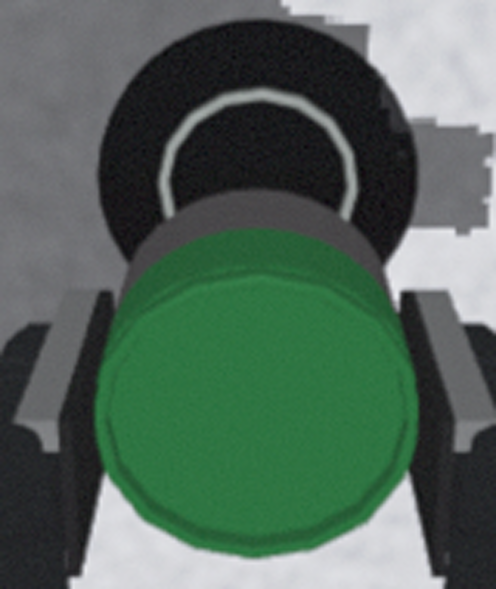

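The arm was still drifting back to its target during those pictures, so I'll let it settle and measure again.

```bash
python3 -m handwheel '[[0.8,0,0,-0.02,0],[0.8,0,0,-0.02,0],[0.8,0,0,-0.02,0],[0.8,0,0,-0.02,0]]'
python3 - <<'E'
from h import *
print(get_obs()["ee_pos"],get_obs()["qd"].round(1))
c=cam("wrist");cv2.imwrite("pics/w20c.png",cv2.resize(c["color"][210:390,240:400],None,fx=3,fy=3,interpolation=cv2.INTER_CUBIC))
print(get_obs()["ee_pos"])
E
```

```text
time: 17.3
ee_pos: [0.6357, -0.0793, 0.0621]
tcp_rot: [179.8, -0.6, -0.3]
wrist_force: [0.2, -0.1, -0.7]
opening: 0.0429
[ 0.63567311 -0.07928125  0.0620656 ] [ 0.3  0.   0.3 -0.2 -0.  -0. ]
[ 0.63582145 -0.07911376  0.06213516]
```

View pics/w20c.png

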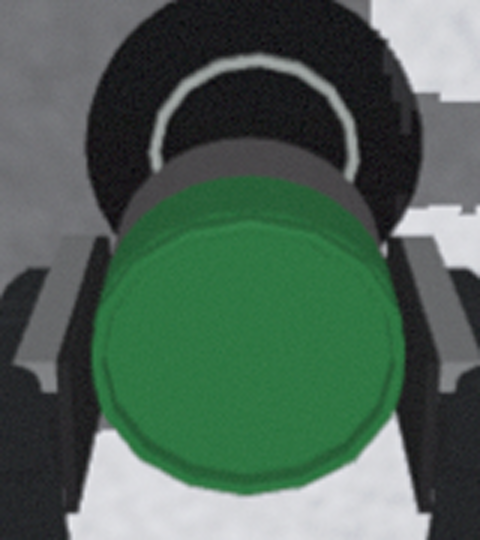

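Run:
```python
from h import *
c=cam("wrist");f=lambda n,x,y,z:print(n,ray(c,(240+x/3,210+y/3),z).round(4))
print(get_obs()["ee_pos"])
f("potL",93,350,.0857);f("potR",406,350,.0857);f("potBot",249.5,494,.0857);f("ringTop",254,53,.009);f("ringL",150,150,.009);f("ringR",358,150,.009);f("pL",87,140,.006);f("pR",424,140,.006)
```

```text
[ 0.63589282 -0.07898649  0.06205473]
potL [ 0.6156 -0.0758  0.0857]
potR [ 0.6582 -0.0763  0.0857]
potBot [ 0.6368 -0.0998  0.0857]
ringTop [ 0.6388 -0.0564  0.009 ]
ringL [ 0.617  -0.0773  0.009 ]
ringR [ 0.6605 -0.0777  0.009 ]
pL [ 0.6035 -0.0761  0.006 ]
pR [ 0.6748 -0.0768  0.006 ]
```

The pot is at (0.637, −0.078) and the ring at (0.639, −0.078). I'll shift 2 mm in x and lower.

```bash
python3 -m handwheel '[[0.8,0.0018,-0.0007,-0.015,0],[0.8,0.0018,-0.0007,-0.03,0],[0.8,0.0018,-0.0007,-0.042,0],[0.8,0.0018,-0.0007,-0.046,0],[0.8,0.0018,-0.0007,-0.0475,0]]'
python3 -m handwheel '[[0.8,0,0,0,0],[0.8,0,0,0,0]]'
python3 - <<'E'
from h import *
c=cam("top");cv2.imwrite("pics/s21.png",cv2.resize(c["color"][150:270,280:440],None,fx=5,fy=5,interpolation=cv2.INTER_CUBIC))
c=cam("scene");cv2.imwrite("pics/s20.png",cv2.resize(c["color"][190:310,220:380],None,fx=5,fy=5,interpolation=cv2.INTER_CUBIC))
E
```

```text
time: 17.9
ee_pos: [0.637, -0.0796, 0.0152]
tcp_rot: [179.8, -0.6, -0.3]
wrist_force: [-11.3, 1.4, 22.2]
opening: 0.0425
time: 18.1
ee_pos: [0.6369, -0.0796, 0.0153]
tcp_rot: [179.8, -0.6, -0.3]
wrist_force: [-2.7, 0.1, 7.4]
opening: 0.0427
```

View pics/s20.png

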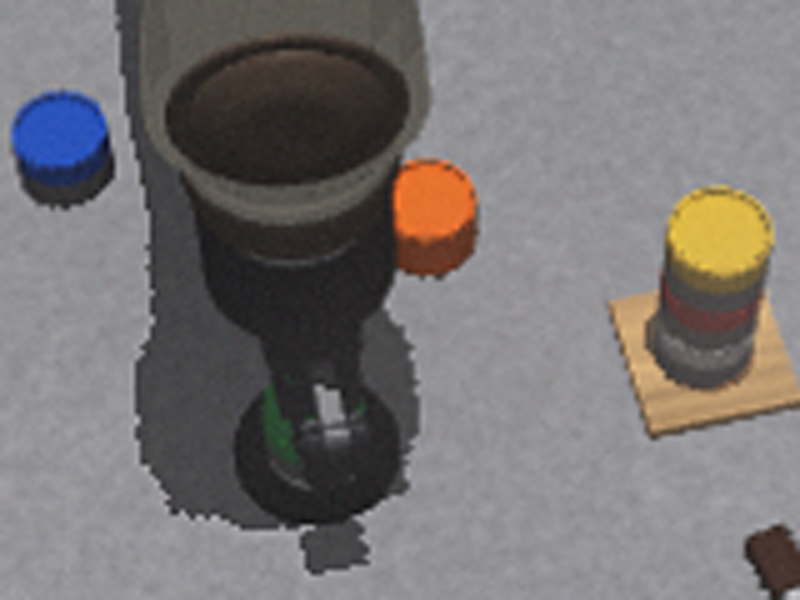

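Underside at 15.3 − 9.4 = 5.9 mm, so green is seated. The scene view shows green in the black stand at (300,440). Releasing and going to blue.

```bash
python3 -m handwheel '[[0.5,0,0,0,0],[0.0,0,0,0,0],[0,0,0,0,0],[0,0,0,0.02,0],[0,0,0,0.06,0]]'
python3 -m handwheel '[[0,-0.033,-0.016,0.05,0],[0,-0.068,-0.032,0.055,0],[0,-0.103,-0.048,0.055,0],[0,-0.138,-0.064,0.055,0],[0,-0.168,-0.081,0.055,0]]'
python3 -m handwheel '[[0,0,0,0,0]]'
python3 look.py w22 blue:0.03
python3 - <<'E'
from h import *
c=cam("scene");cv2.imwrite("pics/s22.png",cv2.resize(c["color"][190:310,220:380],None,fx=5,fy=5,interpolation=cv2.INTER_CUBIC))
E
```

```text
time: 18.7
ee_pos: [0.6348, -0.0793, 0.0717]
tcp_rot: [179.8, -0.2, -0.3]
wrist_force: [0.8, -0.7, -0.2]
opening: 0.0855
time: 19.2
ee_pos: [0.465, -0.1606, 0.1264]
tcp_rot: [179.8, -0.1, -0.3]
wrist_force: [-0.3, -0.3, 0.2]
opening: 0.0853
time: 19.3
ee_pos: [0.4624, -0.1618, 0.1265]
tcp_rot: [179.8, -0.1, -0.4]
wrist_force: [0.9, -0.0, 0.3]
opening: 0.0861
19.35 [ 0.4637 -0.1613  0.1264]
blue [321.7 237.3] 2722 [58 59] [ 0.463  -0.1592  0.03  ]
```

View pics/s22.png

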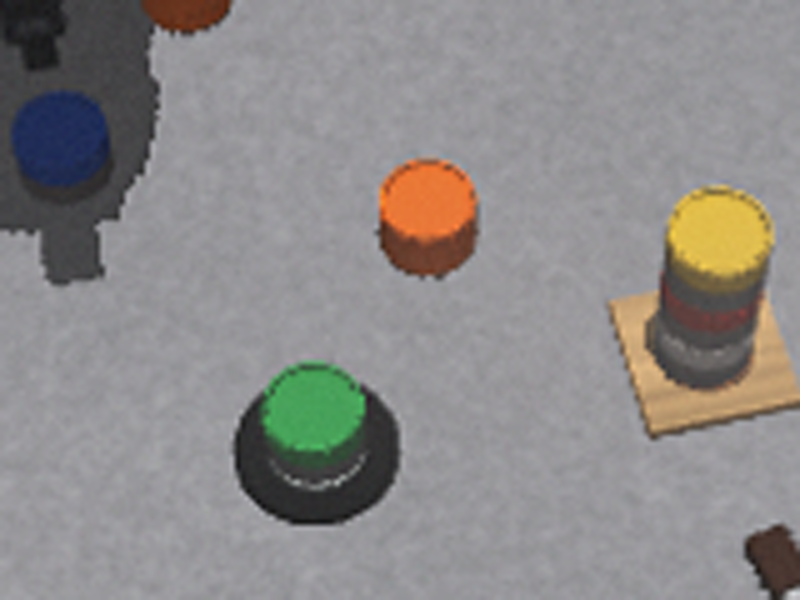

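View pics/w22.png

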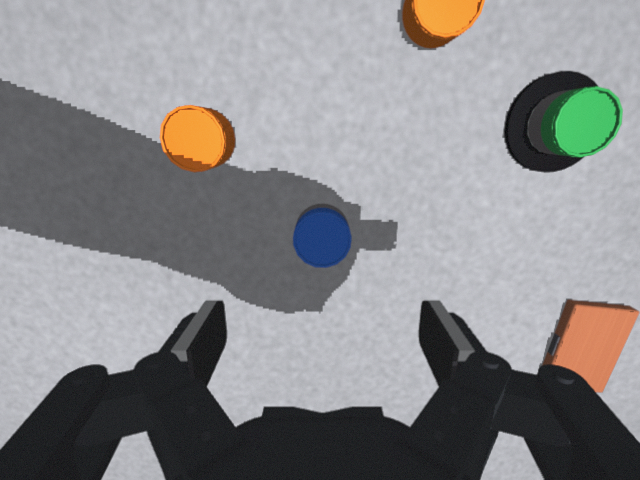

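Green is level in the round stand at scene crop (315,410). Blue is at (322,237) in the wrist view. Descending on blue.

```bash
python3 -m handwheel '[[0,0,0.0005,-0.04,0],[0,0,0.0005,-0.08,0],[0,0,0.0005,-0.11,0],[0,0,0.0005,-0.119,0],[0,0,0.0005,-0.119,0]]'
python3 -m handwheel '[[0,0,0,0,0]]'
python3 look.py w23 blue:0.03
```

```text
time: 19.9
ee_pos: [0.4645, -0.1597, 0.0063]
tcp_rot: [179.9, -0.0, -0.3]
wrist_force: [0.7, -0.3, 0.5]
opening: 0.0854
time: 20.0
ee_pos: [0.4657, -0.1598, 0.0078]
tcp_rot: [179.8, -0.1, -0.3]
wrist_force: [-0.4, -1.0, -0.0]
opening: 0.0852
20.05 [ 0.4658 -0.1598  0.0078]
blue [313.5 327.8] 8943 [106 107] [ 0.463  -0.1581  0.03  ]
```

View pics/w23.png

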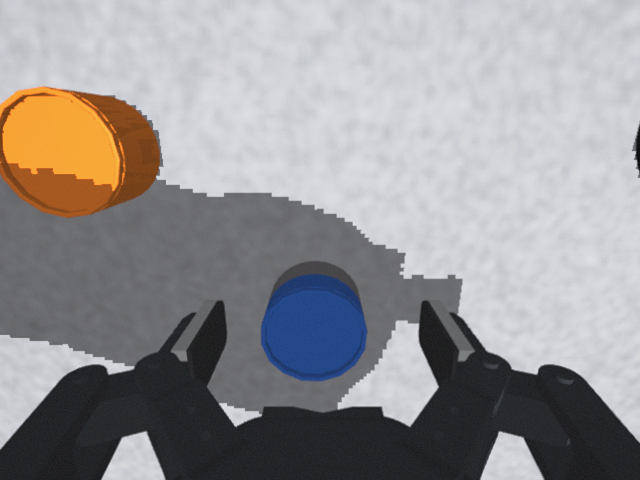

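Blue is at (314,333), about 3 mm left of the jaw centre at (322,330). I'll shift −3 mm in x and close.

```bash
python3 -m handwheel '[[0.1,-0.003,0,0,0],[0.4,-0.003,0,0,0],[0.8,-0.003,0,0,0],[0.8,-0.003,0,0,0],[0.8,-0.003,0,0,0]]' 40
python3 -m handwheel '[[0.8,0,0,0,0]]'
python3 look.py w24 blue:0.03; python3 -m handwheel '[[0.8,0,0,0.025,0],[0.8,0,0,0.05,0],[0.8,0.02,0.01,0.08,0],[0.8,0.055,0.025,0.085,0],[0.8,0.09,0.042,0.085,0]]'
python3 -m handwheel '[[0.8,0.03,0.014,0,0],[0.8,0.06,0.028,0,0],[0.8,0.08,0.038,-0.01,0],[0.8,0.082,0.038,-0.01,0],[0.8,0.082,0.038,-0.01,0]]'
python3 -m handwheel '[[0.8,0,0,0,0],[0.8,0,0,0,0]]'
python3 - <<'E'
from h import *
c=cam("wrist");cv2.imwrite("pics/w25c.png",cv2.resize(c["color"][210:390,240:400],None,fx=3,fy=3,interpolation=cv2.INTER_CUBIC))
c=cam("scene");cv2.imwrite("pics/s25.png",cv2.resize(c["color"][190:310,220:380],None,fx=5,fy=5,interpolation=cv2.INTER_CUBIC))
E
```

```text
time: 20.55
ee_pos: [0.4631, -0.16, 0.0087]
tcp_rot: [179.8, -0.2, -0.3]
wrist_force: [-0.7, -0.1, 5.2]
opening: 0.0429
time: 20.65
ee_pos: [0.4633, -0.1601, 0.0091]
tcp_rot: [179.8, -0.2, -0.3]
wrist_force: [0.3, 0.1, -0.5]
opening: 0.0426
20.7 [ 0.4633 -0.1601  0.009 ]
blue [322.2 325.9] 8917 [106 106] [ 0.4641 -0.1583  0.03  ]
time: 21.2
ee_pos: [0.5551, -0.1181, 0.0961]
tcp_rot: [179.8, -0.4, -0.4]
wrist_force: [0.5, -0.7, 0.5]
opening: 0.0427
time: 21.7
ee_pos: [0.6368, -0.08, 0.0852]
tcp_rot: [179.8, -0.3, -0.3]
wrist_force: [-0.2, 0.6, 0.4]
opening: 0.0426
time: 21.9
ee_pos: [0.6362, -0.0805, 0.0857]
tcp_rot: [179.8, -0.3, -0.4]
wrist_force: [0.3, 0.4, 0.2]
opening: 0.0426
```

View pics/w25c.png

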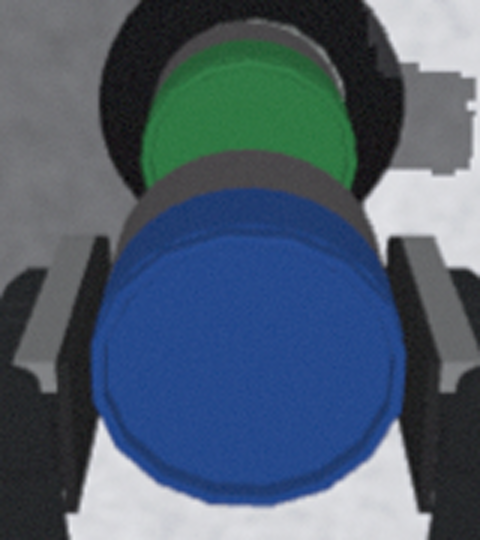

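View pics/s25.png

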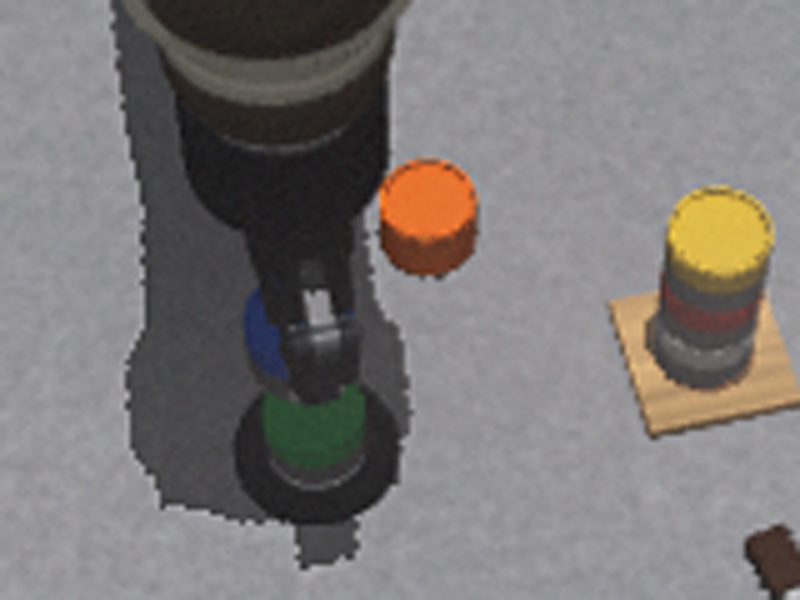

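Run:
```python
from h import *
c=cam("wrist");f=lambda n,x,y,z:print(n,ray(c,(240+x/3,210+y/3),z).round(4))
print(get_obs()["ee_pos"])
f("bL",93,355,.1097);f("bR",406,355,.1097);f("bBot",249.5,506,.1097);f("gTop",249,59,.039);f("gL",143,160,.039);f("gR",357,160,.039)
```

```text
[ 0.63652987 -0.0804038   0.08576041]
bL [ 0.6163 -0.0777  0.1097]
bR [ 0.6589 -0.0781  0.1097]
bBot [ 0.6374 -0.1029  0.1097]
gTop [ 0.6382 -0.0571  0.039 ]
gL [ 0.6166 -0.0783  0.039 ]
gR [ 0.66   -0.0787  0.039 ]
```

Blue is at (0.6376, −0.081) and green at (0.6383, −0.079). I'll shift +0.6/+1.5 mm and lower.

```bash
python3 -m handwheel '[[0.8,0.0006,0.0015,-0.015,0],[0.8,0.0006,0.0015,-0.029,0],[0.8,0.0006,0.0015,-0.037,0],[0.8,0.0006,0.0015,-0.040,0],[0.8,0.0006,0.0015,-0.0413,0]]'
python3 -m handwheel '[[0.8,0,0,0,0],[0.8,0,0,0,0]]'
python3 - <<'E'
from h import *
c=cam("scene");cv2.imwrite("pics/s26.png",cv2.resize(c["color"][190:310,220:380],None,fx=5,fy=5,interpolation=cv2.INTER_CUBIC))
E
```

```text
time: 22.55
ee_pos: [0.6364, -0.0788, 0.0447]
tcp_rot: [179.8, -0.3, -0.4]
wrist_force: [-9.1, 2.3, 14.9]
opening: 0.0426
time: 22.75
ee_pos: [0.6363, -0.0788, 0.0448]
tcp_rot: [179.8, -0.3, -0.4]
wrist_force: [-1.6, -0.1, 4.8]
opening: 0.0428
```

View pics/s26.png

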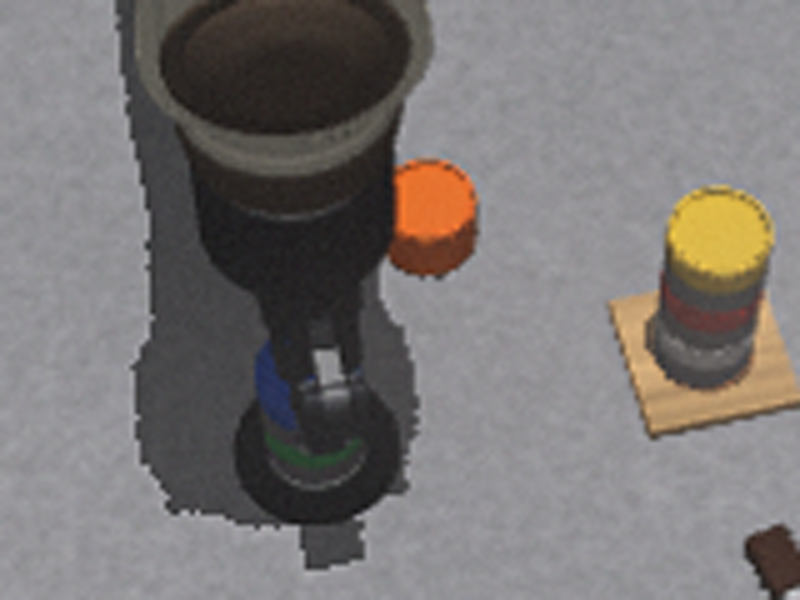

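TCP z is 44.8 mm against 45.0 mm expected, so blue is seated. I'll release it, move away and check everything.

```bash
python3 -m handwheel '[[0.5,0,0,0,0],[0.0,0,0,0,0],[0,0,0,0,0],[0,0,0,0.02,0],[0,0,0,0.06,0]]'
python3 -m handwheel '[[0,0,0,0.05,0],[0,-0.03,-0.03,0.07,0],[0,-0.065,-0.065,0.09,0],[0,-0.1,-0.1,0.1,0],[0,-0.13,-0.13,0.1,0]]'
python3 -m handwheel '[[0,-0.035,-0.035,0,0],[0,-0.07,-0.07,0,0],[0,-0.1,-0.1,0,0],[0,-0.1,-0.1,0,0],[0,-0.1,-0.1,0,0]]'
python3 - <<'E'
from h import *
c=cam("top");cv2.imwrite("pics/t27.png",c["color"])
for k,z in (("yellow",.099),("blue",.069)):
    for ce,a,wh in blobs(c["color"],*COL[k]): print("top",k,ce.round(1),wh,ray(c,ce,z-.003).round(4))
c=cam("scene");cv2.imwrite("pics/s27.png",cv2.resize(c["color"][170:310,210:400],None,fx=4.2,fy=4.2,interpolation=cv2.INTER_CUBIC))
for k,z in (("yellow",.099),("blue",.069)):
    for ce,a,wh in blobs(c["color"],*COL[k]): print("scene",k,ce.round(1),wh,ray(c,ce,z-.006).round(4))
E
```

```text
time: 23.3
ee_pos: [0.6345, -0.0786, 0.1016]
tcp_rot: [179.8, 0.1, -0.4]
wrist_force: [-0.0, -0.5, 1.0]
opening: 0.086
time: 23.8
ee_pos: [0.5037, -0.2098, 0.2032]
tcp_rot: [179.7, -0.1, -0.3]
wrist_force: [0.1, -0.8, 0.5]
opening: 0.0855
time: 24.3
ee_pos: [0.4031, -0.3104, 0.2032]
tcp_rot: [179.7, -0.1, -0.5]
wrist_force: [-0.4, 0.0, 0.8]
opening: 0.0853
top yellow [258.4 210.4] [24 24] [0.6289 0.0971 0.096 ]
top blue [361.1 208.7] [25 25] [ 0.6351 -0.079   0.066 ]
scene yellow [363.4 236.2] [20 17] [0.629  0.0991 0.093 ]
scene blue [281.  264.5] [21 20] [ 0.6373 -0.0791  0.063 ]
```

View pics/s27.png

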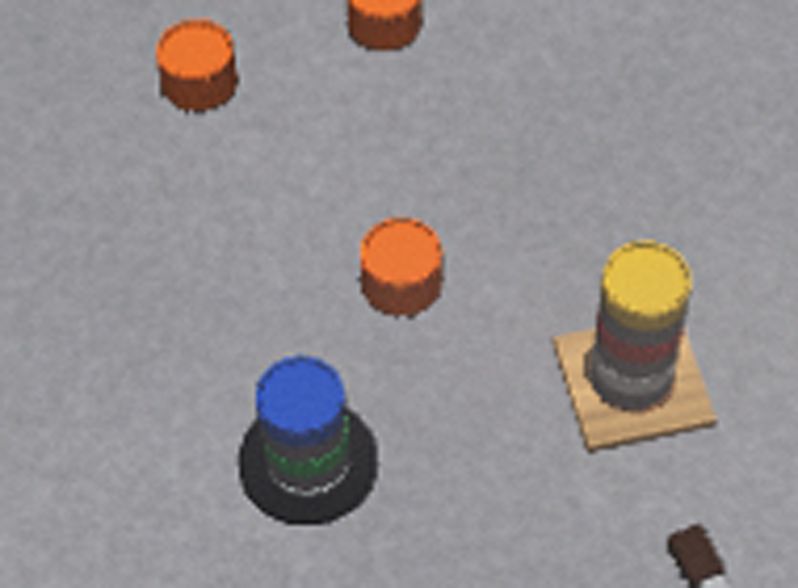

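View pics/t27.png

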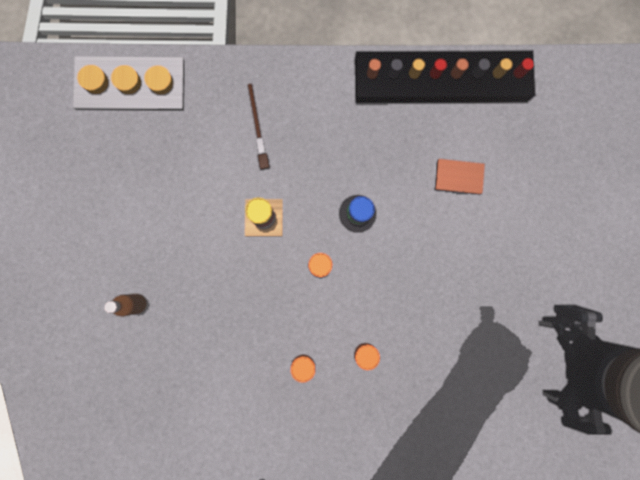

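Both stacks stand level at full height, with yellow at (259,211) and blue at (361,209) in the top view. The two views agree on the top pots to about 2 mm. The bottle (125,305), palette (460,176), brush (258,125) and oranges are where they were.

```bash
python3 -c "
from workcell import job_done,get_obs
print(get_obs()['time'],get_obs()['wrist_force']);print(job_done())"
```

```text
24.4 [-0.0479075   0.57831135  0.06222106]
the job is handed in; nothing more can be done
None
```

The job is done and handed in at about 24 s: white, red and yellow are stacked on the square stand, and green with blue on top is on the round one.

- **Seating:** at each release the gripper height matched full seating to within about 0.5 mm. The highest wrist force I read was about 25 N, when green was set down.
- **Final look:** the top and scene views show both stacks upright and level. The two views agree on the top pots to about 2 mm, within calibration error.
- **Other items:** the spray bottle, palette, brush and orange pots look unmoved. The gripper was open and well clear.

No check failed. The two views first put the square stand's ring about 2 mm apart, which I settled with a close wrist view before placing. The arm was also still drifting before green was lowered, so I let it settle and measured again.

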